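# Pack ballasted level floats heavy end down

## Task

The sealed white floats standing in the steel drying rack each hide a lead slug that makes one end heavy, and they were put in the rack either way up: nothing outside shows which end it is, only how a float balances in the grip. Take every float out of the rack and stand it in the blue divided crate, heavy end down, upright on the crate's floor, one float to a cell. Leave the other things on the bench as they are.

Things in the scene. Friction and masses are not known exactly. Their poses are not given: they have to be found in the camera images.
- float1: float 1 (None if absent): white bar 34 x 34 x 140 mm, grey 10 mm caps, ends alike, 0.29 kg, most of it a 0.22 kg slug fixed inside; the balance point lies up to 40 mm from mid-length, towards the heavy end. Origin at the middle of an end face, z along the bar. x, y square to its faces; starts in a rack cup, z up. Heavy end +z or -z, drawn anew each start. Bears 60 N grip.
- float2: float 2 (None if absent): white bar 34 x 34 x 140 mm, grey 10 mm caps, ends alike, 0.29 kg, most of it a 0.22 kg slug fixed inside; the balance point lies up to 40 mm from mid-length, towards the heavy end. Origin at the middle of an end face, z along the bar. Otherwise as float 1; balance drawn on its own.
- float3: float 3 (None if absent): white bar 34 x 34 x 140 mm, grey 10 mm caps, ends alike, 0.29 kg, most of it a 0.22 kg slug fixed inside; the balance point lies up to 40 mm from mid-length, towards the heavy end. Origin at the middle of an end face, z along the bar. Otherwise as float 1; balance drawn on its own.
- float4: float 4 (None if absent): white bar 34 x 34 x 140 mm, grey 10 mm caps, ends alike, 0.29 kg, most of it a 0.22 kg slug fixed inside; the balance point lies up to 40 mm from mid-length, towards the heavy end. Origin at the middle of an end face, z along the bar. Otherwise as float 1; balance drawn on its own.
- rack: the drying rack, fixed, left or right of the mat: steel plate 285 x 75 x 5 mm with four open square cups along its x, at x = -108, -36, 36 and 108 mm. A cup is 48 mm square outside, 42 inside (4 mm play round a float); floor 8 mm, rim 71 mm above the bench: a float stands 77 mm out of it. Origin on the bench under its middle, z up.
- crate: the blue crate, loose, 1.2 kg, on the other side of the mat from the rack: 201 (x) x 136 (y) x 60 mm high, walls, floor and dividers 5 mm thick and walls and dividers all 60 mm high; 3 (x) x 2 (y) cells of about 60 x 60 mm inside. A rim stands 4 mm out round the outside. Origin at the centre of its underside, z up.
- cell1 (a point): cell 1: the centre of the floor of a crate cell (5 mm above the bench), in the row at its +y side, at +x; axes as the crate's
- cell2 (a point): cell 2: the centre of the floor of a crate cell (5 mm above the bench), in the row at its +y side, in the middle; axes as the crate's
- cell3 (a point): cell 3: the centre of the floor of a crate cell (5 mm above the bench), in the row at its +y side, at -x; axes as the crate's
- cell4 (a point): cell 4: the centre of the floor of a crate cell (5 mm above the bench), in the row at its -y side, at +x; axes as the crate's
- cell5 (a point): cell 5: the centre of the floor of a crate cell (5 mm above the bench), in the row at its -y side, in the middle; axes as the crate's
- cell6 (a point): cell 6: the centre of the floor of a crate cell (5 mm above the bench), in the row at its -y side, at -x; axes as the crate's
- mat: a black rubber bench mat, 190 mm (x) x 210 mm (y) x 4 mm thick, fixed, clear and flat: a place to lay a float down and take it again. Origin at the centre of its underside, on the bench.
- valve1: bystander: a small machined aluminium valve block, 60 x 44 mm, 36 mm high, beyond the mat; origin under its middle
- valve2: bystander: a second such valve block beyond the mat
- wrench: bystander: a 150 mm open-ended wrench lying beyond the rack or crate; origin under its middle
- driver: bystander: a 170 mm screwdriver lying beyond the rack or crate; origin under its middle
- tape: bystander: a roll of tape lying flat, 84 mm across, 24 mm high, at the far side; origin under its centre
- grease: bystander: a white jar with a black lid, 60 mm across, 75 mm high, at the far side; origin under its centre
- screws: bystander: a small yellow open box, 90 x 70 x 35 mm, at the far side; origin under its middle
Mind the look-alikes: they are no part of the job. Leave any pink or purple look-alike of the float2 alone.

How it is judged (in metres and radians):
At the end, for the whole second after the job is handed in: Every float present stands in a crate cell at rest, heavy end down (one whose balance point is within 8 mm of mid-length may stand either way): mid-length within 28 mm (level) of the cell's centre, within 0.12 rad of vertical, its foot within 10 mm of the crate's floor; the crate level (0.06 rad) ((horizontal distance between float1_mid and cell1 below 0.028 m or horizontal distance between float1_mid and cell2 below 0.028 m or horizontal distance between float1_mid and cell3 below 0.028 m or horizontal distance between float1_mid and cell4 below 0.028 m or horizontal distance between float1_mid and cell5 below 0.028 m or horizontal distance between float1_mid and cell6 below 0.028 m) and (angle between float1's own z axis and vertical below 0.12 rad or angle between float1's own z axis and vertical above 3.02 rad) and z of each of float1_mid, float2_mid, float3_mid, float4_mid in the frame of crate below 0.085 m and z of each of ballast1, ballast2, ballast3, ballast4 in the frame of crate below 0.087 m and linear speed of each of float1, float2, float3, float4, crate below 0.03 m/s and (horizontal distance between float2_mid and cell1 below 0.028 m or horizontal distance between float2_mid and cell2 below 0.028 m or horizontal distance between float2_mid and cell3 below 0.028 m or horizontal distance between float2_mid and cell4 below 0.028 m or horizontal distance between float2_mid and cell5 below 0.028 m or horizontal distance between float2_mid and cell6 below 0.028 m) and (angle between float2's own z axis and vertical below 0.12 rad or angle between float2's own z axis and vertical above 3.02 rad) and (horizontal distance between float3_mid and cell1 below 0.028 m or horizontal distance between float3_mid and cell2 below 0.028 m or horizontal distance between float3_mid and cell3 below 0.028 m or horizontal distance between float3_mid and cell4 below 0.028 m or horizontal distance between float3_mid and cell5 below 0.028 m or horizontal distance between float3_mid and cell6 below 0.028 m) and (angle between float3's own z axis and vertical below 0.12 rad or angle between float3's own z axis and vertical above 3.02 rad) and (horizontal distance between float4_mid and cell1 below 0.028 m or horizontal distance between float4_mid and cell2 below 0.028 m or horizontal distance between float4_mid and cell3 below 0.028 m or horizontal distance between float4_mid and cell4 below 0.028 m or horizontal distance between float4_mid and cell5 below 0.028 m or horizontal distance between float4_mid and cell6 below 0.028 m) and (angle between float4's own z axis and vertical below 0.12 rad or angle between float4's own z axis and vertical above 3.02 rad) and angle between crate's own z axis and vertical below 0.06 rad); the robot touches nothing.
It fails at once if a bystander (valve block, wrench, screwdriver, tape, jar or yellow box) is moved more than 40 mm from where it lay (distance of any of valve1, valve2, wrench, driver, tape, grease, screws from where it was at the start of the episode above 0.04 m).
Of float1, float2, float3, float4 only 3 to 4 are there at a start; the rules pass over those that are not, and their reading is None.
At some moment in a run one of crate, float1, float2, float3, float4 may be knocked a few centimetres aside while the robot is not near it.
Once in a run the grip may slacken for a moment while it holds something.
It also fails if it takes over 210 s, if anything falls off the work surface, if the arm or the gripper's body presses on something with over 40 N, if the wrist force passes 120 N, or if a joint passes its speed limit or range.

## Robot

A 6-joint arm with a two-finger parallel gripper is mounted at the origin on the work surface. World frame = base frame: x ahead of the robot, y to its left, z up, the work surface at z = 0. Lengths are in m, angles in degrees, forces in N, time in s.
With the tool pointing down it reaches from about 0.375 to 0.9 m from the base axis. Payload 3.1 kg.
Tool frame: the origin (TCP) lies at the very end of the fingers, on their centre line; the grasp point (between the pads) lies 19 mm behind it (bot.hold_point_z is the z of the grasp point in the tool frame, in m); z points along the fingers, y is the line along which they close (so a half turn about z gives the same grasp; the last joint's range is limited). The gripper opens to 87 mm and grips with 3 to 60 N. Pads are 19 mm wide; open, the fingers measure 117 mm over their backs; the gripper's body (75 mm by 190 mm) begins 51 mm behind the grasp point.
Start: joints at [55.319, 30.224, 82.088, -0, 67.689, -10.227], TCP at [0.259, 0.569, 0.223] pointing down, gripper open.
Joint ranges: [-176.69, 176.69], [-43.24, 126.21], [12.49, 139.97], [-82, 262], [0, 151.66], [-163.58, 163.58]. Speed limits (degrees/s): [159.86, 159.86, 180, 180, 180, 180].

## Interface

Orientations are given as a 3x3 rotation matrix whose columns are the frame's x, y, z axes.
In Python, from rig import bot, capture, camera_model gives the robot as it stands.
- The arm moves only by the tool apply_moves, never from a script. Its argument "plan" is text: rows parted by semicolons, each of 6 numbers parted by spaces: the shift along the tool's x, y, z in units of 0.05 m (1.0 is 0.05 m), then the turn, a rotation vector about the tool's x, y, z in units of 360 degrees (1.0 is 360 degrees). In form: dx dy dz ax ay az; .... A call has 1 to 10 rows; each row shifts and turns the commanded pose from where the row before left it, along the tool's axes as they then stand; what a row does not reach is not made up. A row lasts 1/12 s, in which the tool goes at most 41.7 mm and 7.16 degrees, less where a joint would pass 70% of its speed; a pose out of reach is approached as far as the arm can. A call with a number of a shift or a turn outside -1 to 1 is refused whole. A call with a gripper value outside its range is refused whole. "gripper" is the gripper command: -1 is shut, 1 is fully open, values between are in proportion, set as the call begins (left out, the last holds). The fingers move at their own pace and stop on an object; the grip force is fixed at half the most. Time passes only in rows, so rows that do not move let the fingers close. It gives the time, the measured TCP pose, the force, the opening and the grip force at its end, in the units of the state.
- bot.read_state(): the state, without advancing time (a new reading comes with each control period).
- capture(name): name is "scene" or "top" or "wrist"; returns the picture (384x512x3 uint8, red, green, blue); there is no depth.
- camera_model(name): a dict with "vertical_fov" (degrees; the focal length in pixels is half the picture's height over the tangent of half this angle, whatever the lens; pixels are square), "cx", "cy" (the principal point, pixels), "dist" ([k1, k2, p1, p2, k3] as OpenCV has them; the pictures are not rectified), "position" and "rotation" of the camera in the world; the wrist camera has in their place "hand_eye" (4x4, takes a point from camera to tool coordinates, whose origin is the TCP and whose axes are the flange's). Camera axes: x right, y down, z forward; pixel columns grow to the right and rows downward; lengths in m; the calibration is good to about 2 mm. A picture is of the moment at which its call begins: read the wrist's pose just before it. camera_model takes no time and is no camera call.
- bot.hand_in(): hands the job in; it is judged then, once.
The state is a dict: "time_s": time; "joint_positions": joint angles; "qvel": joint speeds; "tau": joint torques, N m; "position": TCP position; "tcp_rot": TCP orientation; "force": force on the tool from outside, world axes, zero at the start; "moment": the same for the moment, N m; "opening": opening from 0.0 (shut) to 1.0 (fully open); "grasp_force": force on a finger pad.
Only numpy, scipy, OpenCV 4.12 (cv2) and the standard library are available. Lean on these libraries where they do the work, as an engineer would, in place of code of your own. Each camera call takes 0.05 s, during which the arm holds its last target. There are 200 camera calls.

## Working session

There is one attempt and no reset: what is moved stays moved. The work goes in short steps, Python scripts to look and compute and a tool call to move; the robot and the scene stay as the last step left them, time stands still between calls to the robot, and variables do not carry over. Pictures are saved under pics/ and viewed, at most 16 in all, crops included, and the job is handed in when it is done.

Besides the shell and the picture viewer there is one more tool, called after ">>>" by a JSON object that holds its "method" and its "body". apply_moves: Moves the arm, as the interface text tells. Its arguments: {"type":"object","properties":{"plan":{"type":"string"},"gripper":{"type":"number"}},"required":["plan"]}

```bash
ls; mkdir -p pics; python3 - <<'E'
from rig import bot, capture, camera_model
import cv2
s=bot.read_state(); print({k:s[k] for k in ('time_s','position','force','moment','opening')}, bot.hold_point_z)
print(s['tcp_rot'])
for n in ('top','scene'):
    cv2.imwrite(f'pics/{n}0.png',capture(n)[:,:,::-1])
for n in ('top','scene','wrist'): print(n,camera_model(n))
E
```

```text
pics
{'time_s': 0.0, 'position': array([0.25826698, 0.56832981, 0.22155209]), 'force': array([ 0.11312173, -0.78830916,  0.5031087 ]), 'moment': array([0.01468744, 0.03066839, 0.01291564]), 'opening': 0.9975980656847451} -0.0187
[[-9.10320153e-01  4.13903001e-01 -1.23470850e-03]
 [ 4.13904682e-01  9.10318378e-01 -1.83462125e-03]
 [ 3.64622597e-04 -2.18114433e-03 -9.99997555e-01]]
top {'vertical_fov': 55.005397754186326, 'cx': 253.3275334088504, 'cy': 193.18671416998552, 'dist': array([-0.07876291,  0.        ,  0.        ,  0.        ,  0.        ]), 'position': array([ 0.49467733, -0.05820279,  1.06521911]), 'rotation': array([[ 0.00983339, -0.99638706,  0.08435719],
       [-0.9997912 , -0.00828556,  0.01867899],
       [-0.01791256, -0.08452325, -0.99626049]])}
scene {'vertical_fov': 53.13492491113701, 'cx': 263.01989107080686, 'cy': 189.74542348460497, 'dist': array([-0.00733372,  0.        ,  0.        ,  0.        ,  0.        ]), 'position': array([ 1.07972814, -0.40234506,  1.00563935]), 'rotation': array([[ 0.54583929,  0.70852851, -0.44726594],
       [ 0.83786119, -0.45713313,  0.29835873],
       [ 0.00693558, -0.53760269, -0.84316976]])}
wrist {'vertical_fov': 62.30775218977785, 'cx': 253.38472839236022, 'cy': 194.4462618177487, 'dist': array([-0.02613262,  0.        ,  0.        ,  0.        ,  0.        ]), 'hand_eye': array([[-1.05192542e-03, -9.57869801e-01, -2.87200867e-01,
         7.93015040e-02],
       [ 9.99999387e-01, -9.08616043e-04, -6.32271453e-04,
         7.76524670e-04],
       [ 3.44678416e-04, -2.87201356e-01,  9.57870170e-01,
        -1.61388702e-01],
       [ 0.00000000e+00,  0.00000000e+00,  0.00000000e+00,
         1.00000000e+00]])}
```

View pics/top0.png

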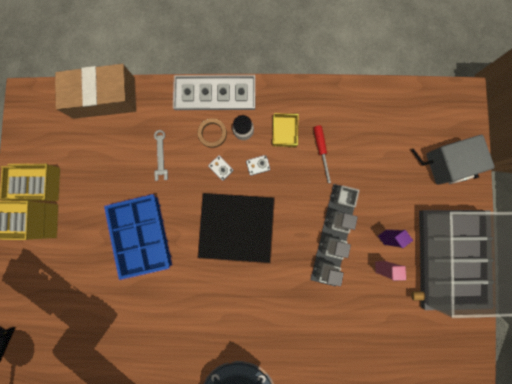

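View pics/scene0.png

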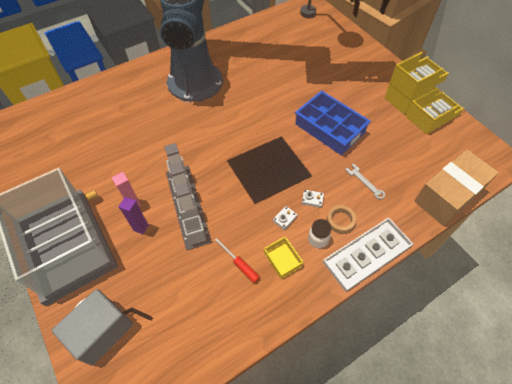

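The top view shows the crate at about (137,235), the mat at (236,228) and the rack from (345,195) to (328,273). Three cups hold floats and the far cup at (345,195) is empty. The pink and purple look-alikes are to the right of the rack.

```bash
cat > h.py <<'E'
import numpy as np, cv2
from rig import bot, capture, camera_model
def cam(name, st=None):
    m=camera_model(name); f=192/np.tan(np.radians(m['vertical_fov']/2))
    K=np.array([[f,0,m['cx']],[0,f,m['cy']],[0,0,1.]])
    if name=='wrist':
        st=st or bot.read_state(); T=np.eye(4); T[:3,:3]=st['tcp_rot']; T[:3,3]=st['position']
        T=T@m['hand_eye']; return K,m['dist'],T[:3,:3],T[:3,3]
    return K,m['dist'],m['rotation'],m['position']
def p2w(c,px,z):
    K,d,R,t=c; u=cv2.undistortPoints(np.array(px,float).reshape(-1,1,2),K,d).reshape(-1,2)
    r=np.c_[u,np.ones(len(u))]@R.T; return t+r*((z-t[2])/r[:,2])[:,None]
def w2p(c,P):
    K,d,R,t=c; return cv2.projectPoints(np.array(P,float).reshape(-1,3),cv2.Rodrigues(R.T)[0],-R.T@t,K,d)[0].reshape(-1,2)
def rot(v): return np.array(v)
E
python3 - <<'E'
import cv2,numpy as np
im=cv2.imread('pics/top0.png')
a=cv2.resize(im[175:295,300:420],None,fx=4.9,fy=4.9,interpolation=cv2.INTER_CUBIC)[:588,:400]
b=cv2.resize(im[185:285,95:180],None,fx=4.7,fy=4.7,interpolation=cv2.INTER_CUBIC)[:588]
o=np.zeros((600,800,3),np.uint8); o[:a.shape[0],:a.shape[1]]=a; o[:b.shape[0],400:400+b.shape[1]]=b
cv2.imwrite('pics/crop0.png',o)
E
```

```text
(no output)
```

View pics/crop0.png

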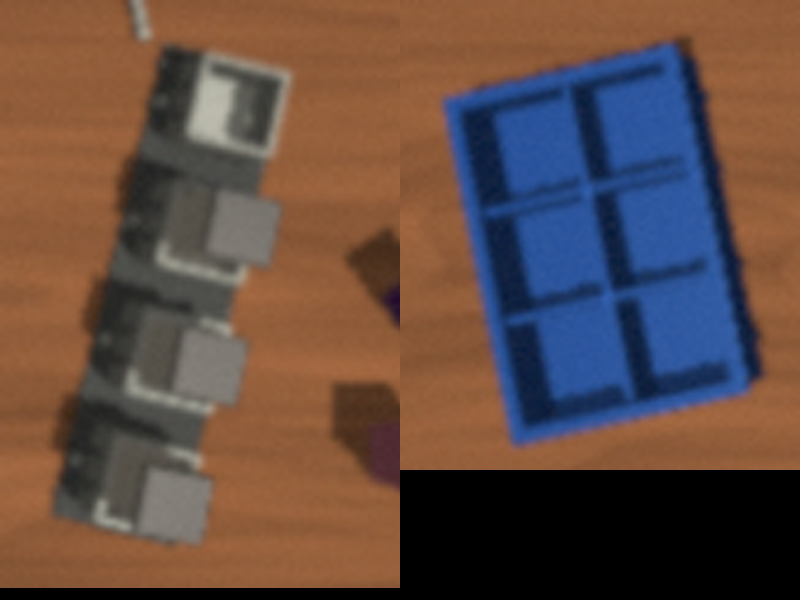

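The crop shows float tops at (243,230), (210,365) and (175,505), with the empty cup at about (240,105). The crate rim corners are at (445,100), (680,45), (752,385) and (518,440).

```bash
python3 - <<'E'
from h import *
c=cam('top')
F=np.array([[243,230],[210,365],[175,505]])/4.9+[300,175]
f=p2w(c,F,.148); print('floats',f.round(4))
d=f[0]-f[2]; print('spacing',np.linalg.norm(f[0]-f[1]),np.linalg.norm(f[1]-f[2]),'ang',np.degrees(np.arctan2(d[1],d[0])))
e=p2w(c,np.array([[240,105]])/4.9+[300,175],.071); print('empty',e)
R=np.array([[445,100],[680,45],[752,385],[518,440]],float); R[:,0]-=400; R=R/4.7+[95,185]
r=p2w(c,R,.06); print('crate',r.round(4),r.mean(0)); print([np.linalg.norm(r[i]-r[i-1]).round(4) for i in range(4)])
m=r[0]+r[1]-r[2]-r[3]; print('long axis ang',np.degrees(np.arctan2(m[1],m[0])))
print('mat',p2w(c,[[202,194],[274,197],[271,263],[198,259]],.004).round(4))
print('pink/purple',p2w(c,[[399,273],[404,239]],.14).round(3), 'valves',p2w(c,[[221,168],[259,165]],.036).round(3))
s=bot.read_state();print(s['joint_positions'])
E
```

```text
floats [[ 0.5027 -0.2808  0.148 ]
 [ 0.4346 -0.2635  0.148 ]
 [ 0.3646 -0.2457  0.148 ]]
spacing 0.07020709213296702 0.0722740690108081 ang -14.263857104071603
empty [[ 0.57221096 -0.29850786  0.071     ]]
crate [[0.5398 0.3746 0.06  ]
 [0.5737 0.2336 0.06  ]
 [0.3766 0.1857 0.06  ]
 [0.3418 0.3235 0.06  ]] [0.45795305 0.27935133 0.06      ]
[np.float64(0.2045), np.float64(0.145), np.float64(0.2028), np.float64(0.1422)]
long axis ang 14.064038853753802
mat [[ 0.5809  0.1105  0.004 ]
 [ 0.574  -0.098   0.004 ]
 [ 0.3854 -0.0906  0.004 ]
 [ 0.394   0.1184  0.004 ]]
pink/purple [[ 0.376 -0.406  0.14 ]
 [ 0.461 -0.42   0.14 ]] valves [[ 0.652  0.053  0.036]
 [ 0.662 -0.054  0.036]]
[ 5.53197726e+01  3.02736778e+01  8.21484607e+01 -2.31363827e-03
  6.76897998e+01 -1.02272029e+01]
```

```bash
cat >> h.py <<'E'
from scipy.spatial.transform import Rotation as Ro
def Rt(psi,tilt):
    p=np.radians(psi); y=np.array([np.cos(p),np.sin(p),0]); z=np.array([0,0,-1.])
    return np.c_[np.cross(y,z),y,z]@Ro.from_euler('y',-tilt,degrees=True).as_matrix()
def rows(g0,R0,g1,R1,n=None):
    """one row, to repeat n times, taking the grasp point from g0 to g1"""
    o=np.array([0,0,.0187]); p0=g0+R0@o; p1=g1+R1@o
    w=Ro.from_matrix(R0.T@R1).as_rotvec()
    n=n or int(np.ceil(max(np.linalg.norm(p1-p0)/.035,np.degrees(np.linalg.norm(w))/5.5,1)))
    S=sum(Ro.from_rotvec(w/n*k).as_matrix() for k in range(n))
    t=np.linalg.solve(S,R0.T@(p1-p0))
    return n,' '.join(f'{v:.3f}' for v in t/.05)+' '+' '.join(f'{v:.4f}' for v in w/n/(2*np.pi))
def plan(*wps):
    """waypoints (x,y,z of grasp point, psi, tilt[, n])"""
    s=bot.read_state(); R=s['tcp_rot']; g=s['position']-R@[0,0,.0187]
    for w in wps:
        R1=Rt(w[3],w[4]); n,r=rows(g,R,np.array(w[:3]),R1,w[5] if len(w)>5 else None); print(n,'x',r); g,R=np.array(w[:3]),R1
def show():
    s=bot.read_state(); R=s['tcp_rot']; g=s['position']-R@[0,0,.0187]
    tilt=np.degrees(np.arccos(-R[2,2])); psi=np.degrees(np.arctan2(R[1,1],R[0,1]))
    print('t',round(s['time_s'],2),'g',g.round(4),'psi',round(psi,1),'tilt',round(tilt*np.sign(-(R[:,0]*[0,0,1])[2] or 1),1),'open',round(s['opening'],3),'F',s['force'].round(2),'M tool',(R.T@s['moment']).round(3),'q',s['joint_positions'].round(0))
E
python3 -c "
from h import *
plan((.45,.15,.3,20,0),(.4346,-.2635,.22,-14.2,0),(.4346,-.2635,.22,-14.2,45))"
```

```text
14 x -0.635 -0.229 -0.085 -0.0000 0.0000 0.0090
13 x -0.642 -0.071 0.123 0.0000 0.0000 0.0073
9 x -0.033 0.000 -0.001 0.0000 -0.0139 0.0000
```

>>> {"method": "apply_moves", "body": {"plan": "-0.635 -0.229 -0.085 0 0 0.009; -0.635 -0.229 -0.085 0 0 0.009; -0.635 -0.229 -0.085 0 0 0.009; -0.635 -0.229 -0.085 0 0 0.009; -0.635 -0.229 -0.085 0 0 0.009; -0.635 -0.229 -0.085 0 0 0.009; -0.635 -0.229 -0.085 0 0 0.009", "gripper": 0.3}}

```text
time_s: 0.68
position: [0.3974, 0.3775, 0.2521]
tcp_rot: [[-0.678, 0.735, -0.0], [0.735, 0.678, -0.0], [0.0, -0.0, -1.0]]
force: [0.8, 0.4, -0.2]
opening: 0.666
grasp_force: 0.0
```

>>> {"method": "apply_moves", "body": {"plan": "-0.635 -0.229 -0.085 0 0 0.009; -0.635 -0.229 -0.085 0 0 0.009; -0.635 -0.229 -0.085 0 0 0.009; -0.635 -0.229 -0.085 0 0 0.009; -0.635 -0.229 -0.085 0 0 0.009; -0.635 -0.229 -0.085 0 0 0.009; -0.635 -0.229 -0.085 0 0 0.009"}}

```text
time_s: 1.27
position: [0.4508, 0.1489, 0.282]
tcp_rot: [[-0.342, 0.94, -0.0], [0.94, 0.342, -0.0], [0.0, -0.0, -1.0]]
force: [0.7, -0.1, -0.4]
opening: 0.649
grasp_force: 0.0
```

>>> {"method": "apply_moves", "body": {"plan": "-0.642 -0.071 0.123 0 0 0.0073; -0.642 -0.071 0.123 0 0 0.0073; -0.642 -0.071 0.123 0 0 0.0073; -0.642 -0.071 0.123 0 0 0.0073; -0.642 -0.071 0.123 0 0 0.0073; -0.642 -0.071 0.123 0 0 0.0073; -0.642 -0.071 0.123 0 0 0.0073"}}

```text
time_s: 1.85
position: [0.4741, -0.0749, 0.2385]
tcp_rot: [[-0.029, 1.0, -0.0], [1.0, 0.029, 0.0], [0.0, -0.0, -1.0]]
force: [0.8, 0.3, -0.7]
opening: 0.653
grasp_force: 0.0
```

```bash
python3 -c "
from h import *
show()
plan((.4346,-.2635,.22,-14.2,0),(.4346,-.2635,.22,-14.2,45))"
```

```text
t 1.85 g [ 0.4741 -0.0749  0.2572] psi 1.7 tilt -0.0 open 0.653 F [ 0.76  0.35 -0.7 ] M tool [-0.067 -0.07  -0.042] q [-22.  18. 101.   0.  61. -24.]
6 x -0.640 -0.077 0.124 -0.0000 -0.0000 0.0073
9 x -0.033 0.000 -0.001 0.0000 -0.0139 0.0000
```

>>> {"method": "apply_moves", "body": {"plan": "-0.64 -0.077 0.124 0 0 0.0073; -0.64 -0.077 0.124 0 0 0.0073; -0.64 -0.077 0.124 0 0 0.0073; -0.64 -0.077 0.124 0 0 0.0073; -0.64 -0.077 0.124 0 0 0.0073; -0.64 -0.077 0.124 0 0 0.0073"}}

```text
time_s: 2.35
position: [0.4348, -0.2636, 0.2012]
tcp_rot: [[0.244, 0.97, -0.0], [0.97, -0.244, 0.0], [0.0, -0.0, -1.0]]
force: [0.8, -0.4, -0.9]
opening: 0.649
grasp_force: 0.0
```

>>> {"method": "apply_moves", "body": {"plan": "-0.033 0 0 0 -0.0139 0; -0.033 0 0 0 -0.0139 0; -0.033 0 0 0 -0.0139 0; -0.033 0 0 0 -0.0139 0; -0.033 0 0 0 -0.0139 0; -0.033 0 0 0 -0.0139 0; -0.033 0 0 0 -0.0139 0; -0.033 0 0 0 -0.0139 0; -0.033 0 0 0 -0.0139 0"}}

```text
time_s: 3.1
position: [0.4324, -0.2752, 0.2071]
tcp_rot: [[0.17, 0.971, -0.17], [0.683, -0.241, -0.69], [-0.71, 0.001, -0.704]]
force: [-1.0, 0.1, 0.0]
opening: 0.645
grasp_force: 0.0
```

```bash
cat >> h.py <<'E'
def weigh(n=12):
    a=[]
    for i in range(n):
        capture('wrist'); s=bot.read_state(); a.append(np.r_[s['force'],s['tcp_rot'].T@s['moment'],s['opening']])
    a=np.array(a); print('F,Mtool,open mean',a.mean(0).round(3),'sem',(a.std(0)/np.sqrt(n)).round(3))
E
python3 -c "
from h import *
show(); weigh(8); show()
s=bot.read_state(); c=cam('wrist',s); im=capture('wrist')
cv2.imwrite('pics/w1.png',im[:,:,::-1])
np.set_printoptions(suppress=True)
for y in ((.5027,-.2808,.148),(.4346,-.2635,.148),(.3646,-.2457,.148)): print(w2p(c,y).round(0))
"
```

```text
t 3.1 g [ 0.4356 -0.2623  0.2203] psi -13.9 tilt 45.3 open 0.645 F [-1.01  0.09  0.  ] M tool [ 0.007  0.302 -0.053] q [-21.  30. 107. -59.  55.  34.]
F,Mtool,open mean [ 0.059  0.3   -0.133  0.034  0.373 -0.017  0.649] sem [0.192 0.276 0.434 0.011 0.021 0.006 0.001]
t 3.5 g [ 0.4352 -0.2633  0.2206] psi -14.1 tilt 45.0 open 0.649 F [-0.7  -0.1   0.77] M tool [ 0.043  0.387 -0.018] q [-21.  29. 107. -59.  55.  34.]
[[367. 148.]]
[[253. 148.]]
[[136. 149.]]
```

View pics/w1.png

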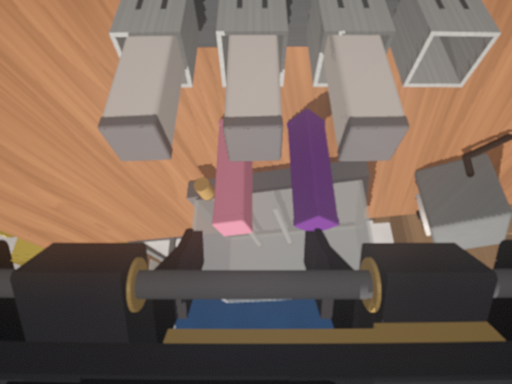

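The wrist view shows the three floats with tops near (141,135), (253,137) and (367,137), as predicted. I'll take an empty baseline at the weighing tilt (-15°).

>>> {"method": "apply_moves", "body": {"plan": "0 0 0 0 0.0167 0; 0 0 0 0 0.0167 0; 0 0 0 0 0.0167 0; 0 0 0 0 0.0167 0; 0 0 0 0 0.0167 0; 0 0 0 0 0.0167 0; 0 0 0 0 0.0167 0; 0 0 0 0 0.0167 0; 0 0 0 0 0.0167 0; 0 0 0 0 0.0167 0"}}

```text
time_s: 4.38
position: [0.4322, -0.2766, 0.2084]
tcp_rot: [[0.233, 0.97, 0.068], [0.936, -0.242, 0.255], [0.263, 0.004, -0.965]]
force: [0.3, -0.1, -0.3]
opening: 0.652
grasp_force: 0.0
```

>>> {"method": "apply_moves", "body": {"plan": "0 0 0 0 0 0; 0 0 0 0 0 0; 0 0 0 0 0 0"}}

```text
time_s: 4.63
position: [0.4315, -0.2749, 0.2068]
tcp_rot: [[0.234, 0.97, 0.062], [0.937, -0.242, 0.251], [0.259, -0.001, -0.966]]
force: [0.3, 0.3, -0.2]
opening: 0.647
grasp_force: 0.0
```

```bash
python3 -c "
from h import *
show(); weigh(20); show()
plan((.4346,-.2635,.22,-14.2,45),(.4346,-.2635,.103,-14.2,45))
"
```

```text
t 4.63 g [ 0.4304 -0.2796  0.2249] psi -14.0 tilt -15.0 open 0.647 F [ 0.32  0.31 -0.24] M tool [ 0.065 -0.242 -0.018] q [-52.  26.  96.  13.  68. -44.]
F,Mtool,open mean [ 0.027  0.074 -0.015  0.041 -0.249  0.011  0.65 ] sem [0.122 0.084 0.098 0.006 0.008 0.005 0.   ]
t 5.63 g [ 0.4308 -0.2801  0.2248] psi -14.0 tilt -15.1 open 0.648 F [ 0.81 -0.22 -0.37] M tool [ 0.037 -0.228 -0.017] q [-52.  26.  96.  13.  69. -44.]
11 x -0.002 -0.001 0.000 0.0000 -0.0152 0.0001
4 x 0.414 0.000 0.414 0.0000 0.0000 0.0000
```

>>> {"method": "apply_moves", "body": {"plan": "-0.002 0 0 0 -0.0167 0; -0.002 0 0 0 -0.0167 0; -0.002 0 0 0 -0.0167 0; -0.002 0 0 0 -0.0167 0; -0.002 0 0 0 -0.0167 0; -0.002 0 0 0 -0.0167 0; -0.002 0 0 0 -0.0167 0; -0.002 0 0 0 -0.0167 0; -0.002 0 0 0 -0.0167 0; -0.002 0 0 0 -0.0167 0"}}

```text
time_s: 6.47
position: [0.4326, -0.2761, 0.208]
tcp_rot: [[0.171, 0.971, -0.169], [0.682, -0.24, -0.691], [-0.711, 0.003, -0.703]]
force: [0.0, 0.5, -0.7]
opening: 0.651
grasp_force: 0.0
```

```bash
python3 -c "
from h import *
show(); plan((.4346,-.2635,.103,-14.2,45,6))
"
```

```text
t 6.47 g [ 0.4358 -0.2632  0.2211] psi -13.9 tilt 45.3 open 0.651 F [ 0.    0.5  -0.67] M tool [ 0.14  0.36 -0.07] q [-21.  30. 107. -59.  55.  34.]
6 x 0.278 -0.005 0.279 0.0002 0.0002 0.0000
```

>>> {"method": "apply_moves", "body": {"plan": "0.278 -0.005 0.279 0 0 0; 0.278 -0.005 0.279 0 0 0; 0.278 -0.005 0.279 0 0 0; 0.278 -0.005 0.279 0 0 0; 0.278 -0.005 0.279 0 0 0; 0.278 -0.005 0.279 0 0 0; 0 0 0 0 0 0"}}

```text
time_s: 7.05
position: [0.4292, -0.2756, 0.0856]
tcp_rot: [[0.168, 0.97, -0.174], [0.688, -0.242, -0.684], [-0.706, -0.005, -0.708]]
force: [-0.6, 0.3, 0.5]
opening: 0.653
grasp_force: 0.0
```

>>> {"method": "apply_moves", "body": {"plan": "0 0 0 0 0 0; 0 0 0 0 0 0; 0 0 0 0 0 0; 0 0 0 0 0 0; 0 0 0 0 0 0; 0 0 0 0 0 0", "gripper": -1}}

```text
time_s: 7.55
position: [0.431, -0.2765, 0.09]
tcp_rot: [[0.172, 0.971, -0.169], [0.685, -0.241, -0.688], [-0.708, 0.002, -0.706]]
force: [0.6, 0.5, 3.8]
opening: 0.39
grasp_force: 30.0
```

>>> {"method": "apply_moves", "body": {"plan": "-0.28 0 -0.28 0 0 0; -0.28 0 -0.28 0 0 0; -0.28 0 -0.28 0 0 0; -0.28 0 -0.28 0 0 0; -0.28 0 -0.28 0 0 0; -0.28 0 -0.28 0 0 0; -0.28 0 -0.28 0 0 0; -0.28 0 -0.28 0 0 0; -0.28 0 -0.28 0 0 0"}}

```text
time_s: 8.3
position: [0.4294, -0.2753, 0.2672]
tcp_rot: [[0.171, 0.97, -0.172], [0.687, -0.242, -0.685], [-0.706, -0.001, -0.708]]
force: [-0.3, 0.4, -3.1]
opening: 0.392
grasp_force: 30.0
```

```bash
python3 -c "
from h import *
show(); weigh(6)
"
```

```text
t 8.3 g [ 0.4326 -0.2625  0.2804] psi -14.0 tilt 44.9 open 0.392 F [-0.27  0.37 -3.13] M tool [ 0.021  0.664 -0.053] q [-21.  23. 104. -54.  60.  25.]
F,Mtool,open mean [ 0.053 -0.164 -2.482  0.022  0.69  -0.036  0.389] sem [0.147 0.105 0.58  0.016 0.032 0.006 0.001]
```

>>> {"method": "apply_moves", "body": {"plan": "0 0 -0.1 0 0.0167 0; 0 0 0 0 0.0167 0; 0 0 0 0 0.0167 0; 0 0 0 0 0.0167 0; 0 0 0 0 0.0167 0; 0 0 0 0 0.0167 0; 0 0 0 0 0.0167 0; 0 0 0 0 0.0167 0; 0 0 0 0 0.0167 0; 0 0 0 0 0.0167 0"}}

```text
time_s: 9.43
position: [0.4303, -0.2726, 0.2695]
tcp_rot: [[0.234, 0.97, 0.062], [0.935, -0.242, 0.258], [0.265, -0.002, -0.964]]
force: [-0.6, -0.2, -3.1]
opening: 0.389
grasp_force: 30.0
```

>>> {"method": "apply_moves", "body": {"plan": "0 0 0 0 0 0; 0 0 0 0 0 0; 0 0 0 0 0 0"}}

```text
time_s: 9.68
position: [0.4304, -0.2717, 0.2693]
tcp_rot: [[0.234, 0.97, 0.06], [0.937, -0.241, 0.253], [0.26, -0.003, -0.966]]
force: [-0.2, 0.4, -2.5]
opening: 0.387
grasp_force: 30.0
```

```bash
python3 -c "
from h import *
show(); weigh(14); show()
"
```

```text
t 9.68 g [ 0.4293 -0.2764  0.2874] psi -14.0 tilt -15.1 open 0.387 F [-0.24  0.44 -2.48] M tool [ 0.028 -0.42   0.016] q [-52.  21.  92.  12.  77. -42.]
F,Mtool,open mean [ 0.196  0.075 -3.057  0.039 -0.384  0.022  0.388] sem [0.148 0.161 0.085 0.01  0.008 0.011 0.001]
t 10.38 g [ 0.43   -0.2774  0.2886] psi -14.0 tilt -15.1 open 0.388 F [ 0.06 -0.72 -3.15] M tool [ 0.036 -0.391  0.059] q [-52.  21.  92.  12.  77. -42.]
```

>>> {"method": "apply_moves", "body": {"plan": "0 0 0 0 -0.0139 0; 0 0 0 0 -0.0139 0; 0 0 0 0 -0.0139 0; 0 0 0 0 0 0; 0 0 0 0 0 0; 0 0 0 0 0 0"}}

```text
time_s: 10.88
position: [0.4313, -0.2729, 0.2705]
tcp_rot: [[0.242, 0.97, 0.001], [0.97, -0.242, 0.003], [0.003, 0.0, -1.0]]
force: [0.6, -0.5, -2.3]
opening: 0.385
grasp_force: 30.0
```

```bash
python3 -c "
from h import *
show(); weigh(16); show()
im=capture('top'); cv2.imwrite('pics/top1.png',im[:,:,::-1])
"
```

```text
t 10.88 g [ 0.4313 -0.2729  0.2892] psi -14.0 tilt -0.2 open 0.385 F [ 0.6  -0.51 -2.29] M tool [ 0.01  -0.088  0.029] q [-45.  18.  95.   0.  67. -31.]
F,Mtool,open mean [ 0.103  0.284 -3.005  0.044 -0.128  0.006  0.388] sem [0.129 0.118 0.134 0.01  0.006 0.006 0.001]
t 11.68 g [ 0.4312 -0.2726  0.2892] psi -14.0 tilt -0.1 open 0.389 F [-0.81 -0.32 -3.06] M tool [ 0.014 -0.152  0.027] q [-45.  18.  95.   0.  67. -31.]
```

View pics/top1.png

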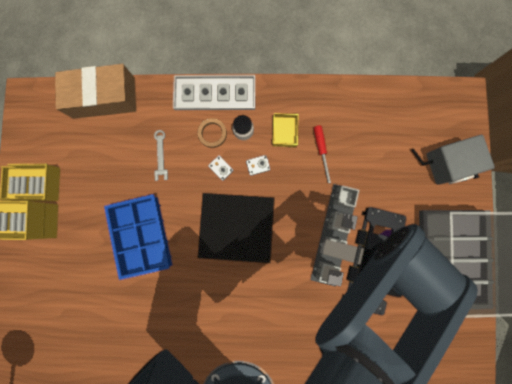

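```bash
python3 -c "
from h import *
plan((.483,-.015,.13,0,-45,10),(.483,-.015,.027,0,-45,5))
"
```

```text
10 x 0.422 0.040 0.492 0.0015 0.0124 -0.0037
5 x -0.291 0.000 0.291 0.0000 0.0000 0.0000
```

>>> {"method": "apply_moves", "body": {"plan": "0.422 0.04 0.492 0.0015 0.0124 -0.0037; 0.422 0.04 0.492 0.0015 0.0124 -0.0037; 0.422 0.04 0.492 0.0015 0.0124 -0.0037; 0.422 0.04 0.492 0.0015 0.0124 -0.0037; 0.422 0.04 0.492 0.0015 0.0124 -0.0037; 0.422 0.04 0.492 0.0015 0.0124 -0.0037; 0.422 0.04 0.492 0.0015 0.0124 -0.0037; 0.422 0.04 0.492 0.0015 0.0124 -0.0037; 0.422 0.04 0.492 0.0015 0.0124 -0.0037; 0.422 0.04 0.492 0.0015 0.0124 -0.0037"}}

```text
time_s: 12.57
position: [0.4842, -0.0019, 0.1155]
tcp_rot: [[-0.004, 1.0, 0.002], [0.708, 0.001, 0.706], [0.706, 0.004, -0.708]]
force: [0.4, -0.2, -3.2]
opening: 0.39
grasp_force: 30.0
```

```bash
python3 -c "
from h import *
show();plan((.483,-.015,.13,0,-45),(.483,-.015,.027,0,-45,5))
cv2.imwrite('pics/w2.png',capture('wrist')[:,:,::-1])
"
```

```text
t 12.57 g [ 0.4842 -0.0151  0.1287] psi 0.1 tilt -44.9 open 0.39 F [ 0.45 -0.18 -3.2 ] M tool [ 0.055 -0.858  0.017] q [-36.  41. 104.  37.  70. -61.]
1 x 0.020 -0.025 -0.016 0.0004 0.0002 0.0006
5 x -0.291 0.000 0.291 0.0000 0.0000 0.0000
```

View pics/w2.png

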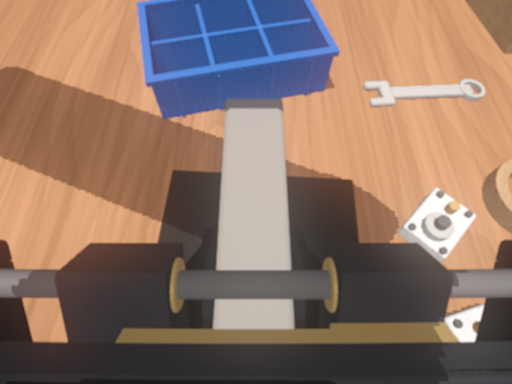

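The float is held across the mat, with the far cap at (255,104), and hasn't pivoted. I'll lower it, let go and back off.

>>> {"method": "apply_moves", "body": {"plan": "-0.291 0 0.291 0 0 0; -0.291 0 0.291 0 0 0; -0.291 0 0.291 0 0 0; -0.291 0 0.291 0 0 0; -0.291 0 0.291 0 0 0; 0 0 0 0 0 0"}}

```text
time_s: 13.12
position: [0.4844, -0.0029, 0.0116]
tcp_rot: [[-0.001, 1.0, 0.002], [0.708, -0.001, 0.706], [0.706, 0.002, -0.708]]
force: [0.6, -0.2, -1.5]
opening: 0.392
grasp_force: 30.4
```

>>> {"method": "apply_moves", "body": {"plan": "0 0 0 0 0 0; 0 0 0 0 0 0; 0 0 0 0 0 0; 0 0 0 0 0 0; 0 0 -0.3 0 0 0; 0 0 -0.6 0 0 0; 0 0 -0.6 0 0 0; 0 0 -0.6 0 0 0", "gripper": 0.3}}

```text
time_s: 13.78
position: [0.4828, -0.0765, 0.0893]
tcp_rot: [[-0.002, 1.0, 0.0], [0.708, 0.001, 0.706], [0.706, 0.001, -0.708]]
force: [0.5, 0.6, -0.5]
opening: 0.644
grasp_force: 0.0
```

```bash
python3 -c "
from h import *
show();plan((.483,.01,.16,0,0,10))
"
```

```text
t 13.78 g [ 0.4828 -0.0897  0.1025] psi 0.1 tilt -44.9 open 0.644 F [ 0.5   0.58 -0.55] M tool [ 0.011 -0.454  0.048] q [-43.  45.  99.  33.  73. -63.]
10 x 0.206 0.001 -0.023 0.0000 -0.0125 0.0000
```

>>> {"method": "apply_moves", "body": {"plan": "0.206 0 -0.023 0 -0.0125 0; 0.206 0 -0.023 0 -0.0125 0; 0.206 0 -0.023 0 -0.0125 0; 0.206 0 -0.023 0 -0.0125 0; 0.206 0 -0.023 0 -0.0125 0; 0.206 0 -0.023 0 -0.0125 0; 0.206 0 -0.023 0 -0.0125 0; 0.206 0 -0.023 0 -0.0125 0; 0.206 0 -0.023 0 -0.0125 0; 0.206 0 -0.023 0 -0.0125 0"}}

```text
time_s: 14.62
position: [0.483, 0.0109, 0.1416]
tcp_rot: [[-0.0, 1.0, 0.005], [1.0, 0.0, -0.005], [-0.005, 0.005, -1.0]]
force: [0.1, -0.1, 0.4]
opening: 0.649
grasp_force: 0.0
```

```bash
cat >> h.py <<'E'
def lying(name,st=None,roi=None,v=110):
    """brightest greyish elongated blob -> min-area rect projected on z=.038 (top face)"""
    c=cam(name,st); im=capture(name); hsv=cv2.cvtColor(im,cv2.COLOR_RGB2HSV)
    m=((hsv[...,1]<70)&(hsv[...,2]>v)).astype(np.uint8)
    if roi: k=np.zeros_like(m); k[roi[1]:roi[3],roi[0]:roi[2]]=1; m*=k
    m=cv2.morphologyEx(m,cv2.MORPH_OPEN,np.ones((5,5)))
    n,l,s,ce=cv2.connectedComponentsWithStats(m)
    for i in 1+np.argsort(-s[1:,4])[:3]:
        pts=np.argwhere(l==i)[:,::-1]; w=p2w(c,pts,.038)[:,:2]
        r=cv2.minAreaRect((w*1000).astype(np.float32)); print('blob',s[i],'rect mm',np.round(r[0],1),np.round(r[1],1),round(r[2],1))
    return im
E
python3 -c "
from h import *
show(); weigh(16)
im=lying('wrist'); cv2.imwrite('pics/w3.png',im[:,:,::-1]); show()
"
```

```text
t 14.62 g [0.4829 0.011  0.1603] psi 0.0 tilt 0.4 open 0.649 F [ 0.12 -0.11  0.42] M tool [ 0.08  -0.114  0.046] q [-12.  27. 107.  -0.  46. -12.]
F,Mtool,open mean [-0.166  0.246 -0.055  0.054 -0.075  0.01   0.65 ] sem [0.181 0.261 0.119 0.006 0.008 0.006 0.001]
blob [  135   112   238   187 17980] rect mm [484.   -6.4] [173.2 227.9] 89.4
blob [ 403   96   86   80 3791] rect mm [642.2  60.9] [59.1 47.4] 44.8
blob [ 407  210   59   50 2221] rect mm [650.3 -30.2] [54.6 52.1] 8.1
t 15.47 g [0.4829 0.0104 0.1587] psi 0.0 tilt 0.1 open 0.648 F [ 0.44 -0.74 -0.29] M tool [ 0.087 -0.051  0.006] q [-12.  27. 107.  -0.  46. -12.]
```

View pics/w3.png

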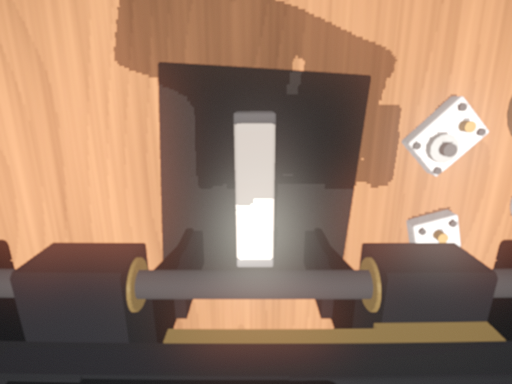

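The float lies along the mat, from (255,112) to (255,267), square to the gripper. Next I grip it at its middle and weigh it level.

```bash
python3 -c "
from h import *
c=cam('wrist'); print(p2w(c,[[235,113],[275,113],[236,267],[274,267]],.038).round(4))
"
```

```text
[[ 0.4683  0.0795  0.038 ]
 [ 0.5005  0.0794  0.038 ]
 [ 0.4668 -0.0595  0.038 ]
 [ 0.5022 -0.0596  0.038 ]]
```

>>> {"method": "apply_moves", "body": {"plan": "0 0.006 0.54 0 0 0; 0 0.006 0.54 0 0 0; 0 0.006 0.54 0 0 0; 0 0.006 0.54 0 0 0; 0 0.006 0.52 0 0 0; 0 0 0 0 0 0"}}

```text
time_s: 15.97
position: [0.4863, 0.0098, 0.0052]
tcp_rot: [[-0.001, 1.0, 0.004], [1.0, 0.001, -0.002], [-0.002, 0.004, -1.0]]
force: [0.4, -0.1, -0.1]
opening: 0.649
grasp_force: 0.0
```

>>> {"method": "apply_moves", "body": {"plan": "0 0 0 0 0 0; 0 0 0 0 0 0; 0 0 0 0 0 0; 0 0 0 0 0 0; 0 0 -0.3 0 0 0; 0 0 -0.5 0 0 0; 0 0 -0.5 0 0 0; 0 0 -0.5 0 0 0; 0 0 0 0 0 0; 0 0 0 0 0 0", "gripper": -1}}

```text
time_s: 16.8
position: [0.4851, 0.0104, 0.0969]
tcp_rot: [[-0.001, 1.0, 0.005], [1.0, 0.001, -0.002], [-0.002, 0.005, -1.0]]
force: [-0.5, -0.1, -2.7]
opening: 0.389
grasp_force: 30.0
```

```bash
python3 -c "
from h import *
show(); weigh(14); show()
"
```

```text
t 16.8 g [0.485  0.0104 0.1156] psi 0.0 tilt 0.3 open 0.389 F [-0.46 -0.09 -2.7 ] M tool [ 0.036 -0.048  0.066] q [-12.  31. 109.  -0.  40. -12.]
F,Mtool,open mean [-0.039 -0.148 -2.95   0.038 -0.011  0.008  0.387] sem [0.091 0.186 0.112 0.009 0.007 0.008 0.   ]
t 17.5 g [0.4845 0.0104 0.1147] psi 0.0 tilt 0.1 open 0.384 F [ 0.11 -0.84 -3.08] M tool [ 0.024 -0.066  0.071] q [-12.  32. 109.  -0.  40. -12.]
```

>>> {"method": "apply_moves", "body": {"plan": "-0.2 0 0.45 0 0 0; -0.2 0 0.45 0 0 0; -0.2 0 0.45 0 0 0; -0.2 0 0.43 0 0 0; 0 0 0 0 0 0"}}

```text
time_s: 17.92
position: [0.4848, -0.0306, 0.0053]
tcp_rot: [[0.001, 1.0, 0.001], [1.0, -0.001, -0.001], [-0.001, 0.001, -1.0]]
force: [0.3, 0.3, -2.7]
opening: 0.386
grasp_force: 30.0
```

>>> {"method": "apply_moves", "body": {"plan": "0 0 0 0 0 0; 0 0 0 0 0 0; 0 0 0 0 0 0; 0 0 -0.3 0 0 0; 0 0 -0.5 0 0 0; 0 0 -0.6 0 0 0; 0 0 -0.6 0 0 0; 0 0 0 0 0 0", "gripper": 0.3}}

```text
time_s: 18.58
position: [0.488, -0.0301, 0.1124]
tcp_rot: [[-0.002, 1.0, 0.013], [1.0, 0.002, -0.005], [-0.005, 0.013, -1.0]]
force: [0.7, 1.2, -0.0]
opening: 0.649
grasp_force: 0.0
```

```bash
python3 -c "
from h import *
show(); plan((.485,-.01,.13,0,45,10),(.485,-.01,.026,0,45,5))
c=cam('wrist'); lying('wrist'); print(w2p(c,[[.485,.04,.038],[.485,-.10,.038]]))
"
```

```text
t 18.58 g [ 0.4878 -0.03    0.1311] psi 0.1 tilt 0.8 open 0.649 F [ 0.73  1.25 -0.04] M tool [ 0.045 -0.121 -0.047] q [-17.  30. 108.  -0.  42. -17.]
10 x 0.010 -0.006 -0.013 0.0002 -0.0124 -0.0001
5 x 0.294 0.000 0.294 0.0000 0.0000 0.0000
blob [  135   109   238   190 16082] rect mm [490.3 -36.1] [157.8 203.7] 89.5
blob [ 415   41   97   95 5039] rect mm [640.8  57. ] [60.2 45.6] 44.7
blob [ 414  177   68   78 4029] rect mm [648.5 -41.6] [56.6 67.5] 4.0
[[248.02072006 112.92326265]
 [248.75047624 283.06425593]]
```

>>> {"method": "apply_moves", "body": {"plan": "0.01 -0.006 -0.013 0 -0.0125 0; 0.01 -0.006 -0.013 0 -0.0125 0; 0.01 -0.006 -0.013 0 -0.0125 0; 0.01 -0.006 -0.013 0 -0.0125 0; 0.01 -0.006 -0.013 0 -0.0125 0; 0.01 -0.006 -0.013 0 -0.0125 0; 0.01 -0.006 -0.013 0 -0.0125 0; 0.01 -0.006 -0.013 0 -0.0125 0; 0.01 -0.006 -0.013 0 -0.0125 0; 0.01 -0.006 -0.013 0 -0.0125 0"}}

```text
time_s: 19.47
position: [0.4814, -0.0222, 0.1111]
tcp_rot: [[-0.0, 1.0, 0.003], [0.704, 0.002, -0.71], [-0.71, 0.002, -0.704]]
force: [0.7, 0.5, 0.2]
opening: 0.651
grasp_force: 0.0
```

```bash
python3 -c "
from h import *
show(); plan((.485,-.01,.026,0,45,5))
"
```

```text
t 19.47 g [ 0.4813 -0.0089  0.1243] psi 0.1 tilt 45.3 open 0.651 F [0.73 0.51 0.2 ] M tool [ 0.057  0.419 -0.025] q [ 10.  41. 106. -55.  58.  51.]
5 x 0.276 0.014 0.280 0.0001 0.0001 0.0000
```

>>> {"method": "apply_moves", "body": {"plan": "0.276 0.014 0.28 0 0 0; 0.276 0.014 0.28 0 0 0; 0.276 0.014 0.28 0 0 0; 0.276 0.014 0.28 0 0 0; 0.276 0.014 0.28 0 0 0; 0 0 0 0 0 0"}}

```text
time_s: 19.97
position: [0.4846, -0.024, 0.0114]
tcp_rot: [[-0.003, 1.0, 0.0], [0.704, 0.003, -0.71], [-0.71, -0.002, -0.704]]
force: [0.2, -1.3, 1.7]
opening: 0.65
grasp_force: 0.9
```

>>> {"method": "apply_moves", "body": {"plan": "0 0 0 0 0 0; 0 0 0 0 0 0; 0 0 0 0 0 0; 0 0 0 0 0 0; -0.2 0 -0.2 0 0 0; -0.4 0 -0.4 0 0 0; -0.5 0 -0.5 0 0 0; -0.5 0 -0.5 0 0 0; -0.5 0 -0.5 0 0 0; -0.5 0 -0.5 0 0 0", "gripper": -1}}

```text
time_s: 20.8
position: [0.484, -0.023, 0.1978]
tcp_rot: [[0.001, 1.0, 0.001], [0.708, 0.0, -0.706], [-0.706, 0.001, -0.708]]
force: [0.7, 0.9, -3.7]
opening: 0.387
grasp_force: 30.0
```

```bash
python3 -c "
from h import *
show(); weigh(4)
c=cam('top'); im=capture('top'); cv2.imwrite('pics/top2.png',im[:,:,::-1])
# crate cells
for ang,C in ((14.06,np.array([.458,.2794])),):
    u=np.array([np.cos(np.radians(ang)),np.sin(np.radians(ang))]); v=np.array([-u[1],u[0]])
    for i,(a,b) in enumerate([(1,1),(0,1),(-1,1),(1,-1),(0,-1),(-1,-1)]): print(i+1,(C+u*a*.065+v*b*.0325).round(4))
"
```

```text
t 20.8 g [ 0.484  -0.0098  0.211 ] psi 0.0 tilt 44.9 open 0.387 F [ 0.68  0.92 -3.66] M tool [-0.024  0.772 -0.043] q [  9.  32. 103. -50.  65.  40.]
F,Mtool,open mean [-0.011 -0.566 -1.628  0.049  0.736 -0.059  0.389] sem [5.060e-01 4.090e-01 1.342e+00 1.700e-02 1.090e-01 1.500e-02 1.000e-03]
1 [0.5132 0.3267]
2 [0.4501 0.3109]
3 [0.3871 0.2951]
4 [0.5289 0.2637]
5 [0.4659 0.2479]
6 [0.4028 0.2321]
```

View pics/top2.png

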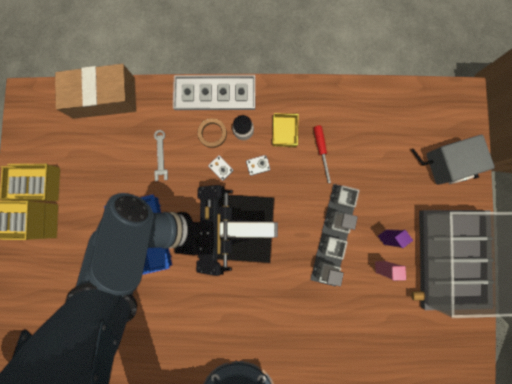

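The float is held level over the mat at (250,230) and the rack still holds two. I'll rotate it over and bring it above cell 4.

```bash
python3 -c "
from h import *
plan((.50,.03,.25,7,0,9),(.51,.06,.25,14,-45,9),(.5289,.2637,.2,14,-45,7))
"
```

```text
9 x 0.074 0.041 -0.123 -0.0008 0.0139 -0.0021
9 x 0.092 0.031 0.020 0.0008 0.0139 -0.0020
7 x 0.289 0.193 0.491 0.0000 0.0000 0.0000
```

>>> {"method": "apply_moves", "body": {"plan": "0.074 0.041 -0.123 -0.0008 0.0139 -0.0021; 0.074 0.041 -0.123 -0.0008 0.0139 -0.0021; 0.074 0.041 -0.123 -0.0008 0.0139 -0.0021; 0.074 0.041 -0.123 -0.0008 0.0139 -0.0021; 0.074 0.041 -0.123 -0.0008 0.0139 -0.0021; 0.074 0.041 -0.123 -0.0008 0.0139 -0.0021; 0.074 0.041 -0.123 -0.0008 0.0139 -0.0021; 0.074 0.041 -0.123 -0.0008 0.0139 -0.0021; 0.074 0.041 -0.123 -0.0008 0.0139 -0.0021"}}

```text
time_s: 21.8
position: [0.4992, 0.0303, 0.23]
tcp_rot: [[-0.125, 0.992, -0.008], [0.992, 0.125, 0.005], [0.006, -0.007, -1.0]]
force: [-0.6, 0.5, -3.8]
opening: 0.389
grasp_force: 30.0
```

>>> {"method": "apply_moves", "body": {"plan": "0.092 0.031 0.02 0.0008 0.0139 -0.002; 0.092 0.031 0.02 0.0008 0.0139 -0.002; 0.092 0.031 0.02 0.0008 0.0139 -0.002; 0.092 0.031 0.02 0.0008 0.0139 -0.002; 0.092 0.031 0.02 0.0008 0.0139 -0.002; 0.092 0.031 0.02 0.0008 0.0139 -0.002; 0.092 0.031 0.02 0.0008 0.0139 -0.002; 0.092 0.031 0.02 0.0008 0.0139 -0.002; 0.092 0.031 0.02 0.0008 0.0139 -0.002"}}

```text
time_s: 22.55
position: [0.5066, 0.0721, 0.2352]
tcp_rot: [[-0.166, 0.971, -0.175], [0.682, 0.241, 0.69], [0.712, -0.005, -0.702]]
force: [-0.2, 0.1, -2.3]
opening: 0.388
grasp_force: 30.0
```

```bash
python3 -c "
from h import *
show(); plan((.5289,.2637,.2,14,-45,7))
"
```

```text
t 22.55 g [0.5098 0.0592 0.2484] psi 13.9 tilt -45.4 open 0.388 F [-0.19  0.05 -2.35] M tool [ 0.03  -0.852  0.08 ] q [-25.  32.  93.  34.  87. -51.]
7 x 0.292 0.194 0.490 -0.0001 -0.0002 -0.0001
```

>>> {"method": "apply_moves", "body": {"plan": "0.292 0.194 0.49 0 0 0; 0.292 0.194 0.49 0 0 0; 0.292 0.194 0.49 0 0 0; 0.292 0.194 0.49 0 0 0; 0.292 0.194 0.49 0 0 0; 0.292 0.194 0.49 0 0 0; 0.292 0.194 0.49 0 0 0; 0 0 0 0 0 0"}}

```text
time_s: 23.22
position: [0.5234, 0.2807, 0.1852]
tcp_rot: [[-0.167, 0.969, -0.18], [0.684, 0.246, 0.687], [0.71, -0.008, -0.704]]
force: [-0.5, -0.4, -3.7]
opening: 0.388
grasp_force: 30.0
```

```bash
python3 -c "
from h import *
show(); c=cam('wrist'); a=capture('wrist'); b=capture('top')
print('float foot corner px',w2p(c,[[.5289,.2637,.11],[.5289,.2637,.005],[.5132,.3267,.005]]).round(0).tolist())
o=np.zeros((384,800,3),np.uint8); o[:,:512]=a; o[:,512:]=cv2.resize(b[160:300,60:165],(288,384)); cv2.imwrite('pics/w4.png',o[:,:,::-1])
plan((.5289,.2637,.097,14,-45,6))
"
```

```text
t 23.22 g [0.5268 0.2679 0.1983] psi 14.2 tilt -45.2 open 0.388 F [-0.53 -0.41 -3.67] M tool [ 0.036 -0.87  -0.021] q [ -4.  37.  94.  45.  73. -41.]
float foot corner px [[255.0, 304.0], [256.0, 321.0], [256.0, 260.0]]
6 x -0.243 0.004 0.238 -0.0002 -0.0000 -0.0001
```

View pics/w4.png

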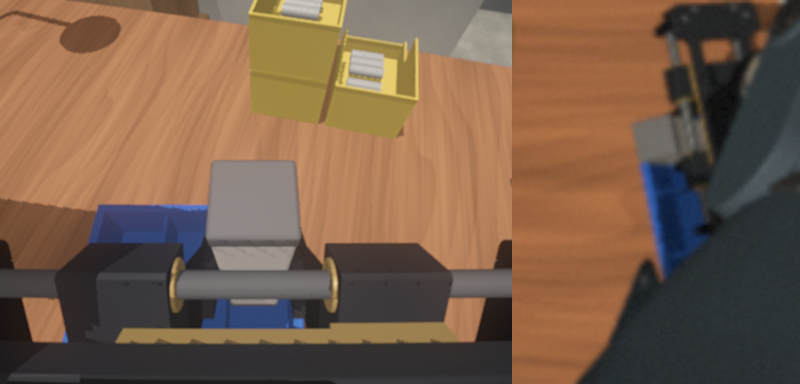

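>>> {"method": "apply_moves", "body": {"plan": "-0.243 0.004 0.238 0 0 0; -0.243 0.004 0.238 0 0 0; -0.243 0.004 0.238 0 0 0; -0.243 0.004 0.238 0 0 0; -0.243 0.004 0.238 0 0 0; -0.16 0.004 0.16 0 0 0; 0 0 0 0 0 0; 0 0 0 0 0 0"}}

```text
time_s: 23.98
position: [0.5281, 0.2756, 0.0917]
tcp_rot: [[-0.167, 0.971, -0.171], [0.685, 0.239, 0.688], [0.709, -0.002, -0.705]]
force: [0.5, -0.2, -1.9]
opening: 0.386
grasp_force: 30.0
```

```bash
python3 -c "
from h import *
show(); c=cam('wrist'); a=capture('scene'); g=bot.read_state()
print(w2p(cam('scene'),[[.5289,.2637,.145],[.5289,.2637,.06]]).round(0).tolist())
cv2.imwrite('pics/s1.png',cv2.resize(a[60:180,270:400],(780,600) if 0 else (650,600))[:,:,::-1])
"
```

```text
t 23.98 g [0.5313 0.2628 0.1049] psi 13.9 tilt -45.2 open 0.386 F [ 0.48 -0.22 -1.89] M tool [ 0.042 -0.802  0.043] q [ -5.  46.  96.  48.  66. -50.]
[[345.0, 114.0], [341.0, 132.0]]
```

View pics/s1.png

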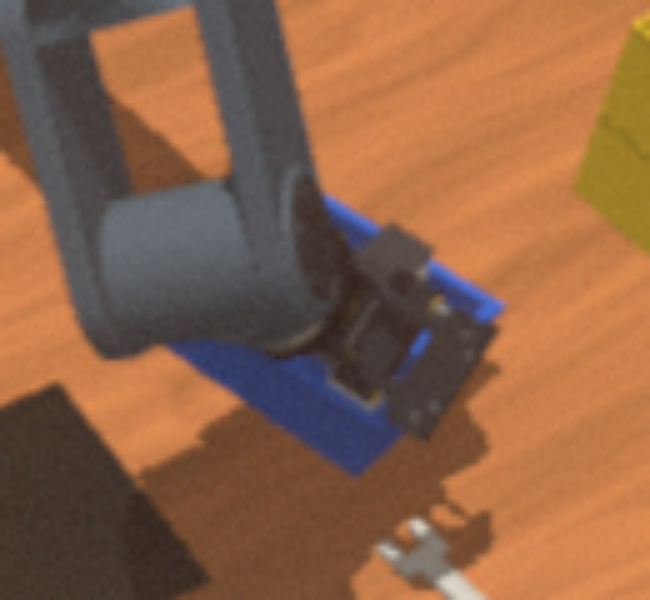

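The gripper is over the near far-x cell of the crate as expected. I'll lower the last few millimetres, let go and back off.

>>> {"method": "apply_moves", "body": {"plan": "-0.04 0 0.04 0 0 0; -0.04 0 0.04 0 0 0; -0.03 0 0.03 0 0 0; 0 0 0 0 0 0; 0 0 0 0 0 0"}}

```text
time_s: 24.45
position: [0.5282, 0.2765, 0.0848]
tcp_rot: [[-0.17, 0.971, -0.171], [0.685, 0.241, 0.688], [0.709, 0.0, -0.706]]
force: [-0.5, -0.3, -2.2]
opening: 0.387
grasp_force: 30.0
```

>>> {"method": "apply_moves", "body": {"plan": "0 0 0 0 0 0; 0 0 0 0 0 0; 0 0 0 0 0 0; 0 0 0 0 0 0; 0 0 -0.2 0 0 0; 0 0 -0.4 0 0 0; 0 0 -0.6 0 0 0; 0 0 -0.6 0 0 0; 0 0 -0.7 0 0 0; 0 0 -0.7 0 0 0", "gripper": 0.2}}

```text
time_s: 25.28
position: [0.5553, 0.1651, 0.1991]
tcp_rot: [[-0.169, 0.971, -0.171], [0.685, 0.241, 0.688], [0.709, -0.001, -0.706]]
force: [1.3, -0.5, -0.8]
opening: 0.598
grasp_force: 0.0
```

```bash
python3 -c "
from h import *
show()
c=cam('wrist'); im=capture('wrist'); cv2.imwrite('pics/w5.png',im[:,:,::-1])
print('pred top, ',w2p(c,[[.5289,.2637,.145],[.5289,.2637,.06],[.5132,.3267,.005]]).round(0).tolist())
plan((.50,.0,.26,0,0,14),(.5027,-.2808,.22,-14.2,0,9),(.5027,-.2808,.21,-14.2,45,9))
"
```

```text
t 25.28 g [0.5585 0.1522 0.2123] psi 13.9 tilt -45.1 open 0.598 F [ 1.34 -0.46 -0.75] M tool [ 0.004 -0.469  0.046] q [-15.  37.  90.  39.  81. -45.]
pred top,  [[251.0, 154.0], [251.0, 200.0], [252.0, 176.0]]
14 x -0.181 -0.117 -0.140 -0.0010 -0.0089 0.0026
9 x -0.621 0.075 0.089 0.0000 0.0000 0.0044
9 x -0.025 0.000 0.020 0.0000 -0.0139 0.0000
```

View pics/w5.png

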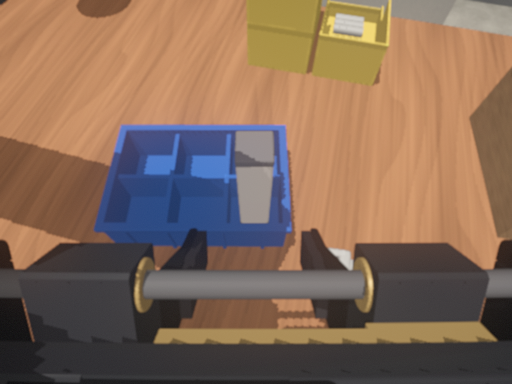

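The float stands upright in cell 4 at (255,175). On to the next one.

>>> {"method": "apply_moves", "body": {"plan": "-0.181 -0.117 -0.14 -0.001 -0.0089 0.0026; -0.181 -0.117 -0.14 -0.001 -0.0089 0.0026; -0.181 -0.117 -0.14 -0.001 -0.0089 0.0026; -0.181 -0.117 -0.14 -0.001 -0.0089 0.0026; -0.181 -0.117 -0.14 -0.001 -0.0089 0.0026; -0.181 -0.117 -0.14 -0.001 -0.0089 0.0026; -0.181 -0.117 -0.14 -0.001 -0.0089 0.0026", "gripper": 0.3}}

```text
time_s: 25.92
position: [0.5304, 0.0795, 0.2019]
tcp_rot: [[-0.103, 0.992, -0.071], [0.919, 0.122, 0.375], [0.381, -0.027, -0.924]]
force: [-0.5, 0.7, -0.1]
opening: 0.65
grasp_force: 0.0
```

>>> {"method": "apply_moves", "body": {"plan": "-0.181 -0.117 -0.14 -0.001 -0.0089 0.0026; -0.181 -0.117 -0.14 -0.001 -0.0089 0.0026; -0.181 -0.117 -0.14 -0.001 -0.0089 0.0026; -0.181 -0.117 -0.14 -0.001 -0.0089 0.0026; -0.181 -0.117 -0.14 -0.001 -0.0089 0.0026; -0.181 -0.117 -0.14 -0.001 -0.0089 0.0026; -0.181 -0.117 -0.14 -0.001 -0.0089 0.0026"}}

```text
time_s: 26.5
position: [0.4954, 0.0049, 0.2365]
tcp_rot: [[-0.002, 1.0, -0.006], [1.0, 0.002, -0.003], [-0.003, -0.006, -1.0]]
force: [-0.7, -0.3, -0.7]
opening: 0.65
grasp_force: 0.0
```

>>> {"method": "apply_moves", "body": {"plan": "-0.621 0.075 0.089 0 0 0.0044; -0.621 0.075 0.089 0 0 0.0044; -0.621 0.075 0.089 0 0 0.0044; -0.621 0.075 0.089 0 0 0.0044; -0.621 0.075 0.089 0 0 0.0044; -0.621 0.075 0.089 0 0 0.0044; -0.621 0.075 0.089 0 0 0.0044; -0.621 0.075 0.089 0 0 0.0044; -0.621 0.075 0.089 0 0 0.0044; 0 0 0 0 0 0"}}

```text
time_s: 27.33
position: [0.4992, -0.2813, 0.1954]
tcp_rot: [[0.248, 0.969, -0.006], [0.969, -0.248, -0.004], [-0.005, -0.004, -1.0]]
force: [0.6, 0.7, 0.1]
opening: 0.648
grasp_force: 0.0
```

```bash
python3 -c "
from h import *
show(); weigh(12)
c=cam('wrist'); im=capture('wrist'); cv2.imwrite('pics/w6.png',im[:,:,::-1])
print('pred tops',w2p(c,[[.5027,-.2808,.148],[.3646,-.2457,.148]]).round(0).tolist())
plan((.5027,-.2808,.22,-14.2,45,9),(.5027,-.2808,.103,-14.2,45,6))
t=capture('top'); cv2.imwrite('pics/top3.png',t[:,:,::-1])
"
```

```text
t 27.33 g [ 0.4993 -0.2812  0.2141] psi -14.4 tilt 0.4 open 0.648 F [0.61 0.73 0.07] M tool [ 0.074 -0.129  0.054] q [-40.  28.  91.  -0.  61. -26.]
F,Mtool,open mean [-0.054  0.145  0.176  0.035 -0.093 -0.002  0.65 ] sem [0.171 0.117 0.152 0.008 0.009 0.006 0.001]
pred tops [[260.0, 225.0], [61.0, 223.0]]
9 x -0.048 0.010 -0.009 -0.0001 -0.0139 0.0001
6 x 0.276 0.000 0.276 0.0000 0.0000 0.0000
```

View pics/w6.png

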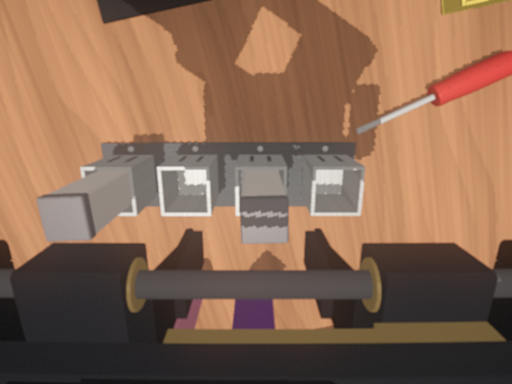

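The target float's top is at (265,222), within about 3 mm of the prediction. The rack is undisturbed.

>>> {"method": "apply_moves", "body": {"plan": "-0.04 0.014 -0.009 0 -0.0139 0; -0.04 0.014 -0.009 0 -0.0139 0; -0.04 0.014 -0.009 0 -0.0139 0; -0.04 0.014 -0.009 0 -0.0139 0; -0.04 0.014 -0.009 0 -0.0139 0; -0.04 0.014 -0.009 0 -0.0139 0; -0.04 0.014 -0.009 0 -0.0139 0; -0.04 0.014 -0.009 0 -0.0139 0; -0.04 0.014 -0.009 0 -0.0139 0; 0 0 0 0 0 0"}}

```text
time_s: 28.87
position: [0.5021, -0.2889, 0.203]
tcp_rot: [[0.161, 0.971, -0.177], [0.687, -0.239, -0.687], [-0.709, -0.011, -0.705]]
force: [-0.1, 0.5, -0.6]
opening: 0.647
grasp_force: 0.0
```

```bash
python3 -c "
from h import *
show(); plan((.504,-.281,.103,-14.2,45,6))
"
```

```text
t 28.87 g [ 0.5054 -0.2761  0.2162] psi -13.8 tilt 45.1 open 0.647 F [-0.05  0.5  -0.57] M tool [ 0.04   0.351 -0.004] q [-20.  34.  97. -55.  59.  28.]
6 x 0.255 0.002 0.279 -0.0001 0.0001 0.0003
```

>>> {"method": "apply_moves", "body": {"plan": "0.255 0.002 0.279 0 0 0; 0.255 0.002 0.279 0 0 0; 0.255 0.002 0.279 0 0 0; 0.255 0.002 0.279 0 0 0; 0.255 0.002 0.279 0 0 0; 0.255 0.002 0.279 0 0 0; 0 0 0 0 0 0"}}

```text
time_s: 29.45
position: [0.4991, -0.2964, 0.0889]
tcp_rot: [[0.165, 0.97, -0.18], [0.688, -0.244, -0.683], [-0.706, -0.011, -0.708]]
force: [0.4, -0.8, -0.3]
opening: 0.648
grasp_force: 0.0
```

>>> {"method": "apply_moves", "body": {"plan": "0 0 0 0 0 0; 0 0 0 0 0 0; 0 0 0 0 0 0; 0 0 0 0 0 0; 0 0 0 0 0 0", "gripper": -1}}

```text
time_s: 29.87
position: [0.5015, -0.2967, 0.0934]
tcp_rot: [[0.168, 0.97, -0.174], [0.685, -0.242, -0.687], [-0.709, -0.004, -0.705]]
force: [-0.6, 1.5, 1.9]
opening: 0.388
grasp_force: 30.0
```

>>> {"method": "apply_moves", "body": {"plan": "-0.28 0 -0.28 0 0 0; -0.28 0 -0.28 0 0 0; -0.28 0 -0.28 0 0 0; -0.28 0 -0.28 0 0 0; -0.28 0 -0.28 0 0 0; -0.28 0 -0.28 0 0 0; -0.28 0 -0.28 0 0 0; -0.28 0 -0.28 0 0 0; -0.28 0 -0.28 0 0 0"}}

```text
time_s: 30.62
position: [0.5013, -0.2955, 0.2707]
tcp_rot: [[0.166, 0.97, -0.176], [0.687, -0.242, -0.685], [-0.707, -0.007, -0.707]]
force: [1.0, 0.3, -3.3]
opening: 0.391
grasp_force: 30.0
```

>>> {"method": "apply_moves", "body": {"plan": "0 0 -0.1 0 0.0139 0; 0 0 0 0 0.0139 0; 0 0 0 0 0.0139 0; 0 0 0 0 0.0139 0; 0 0 0 0 0.0139 0; 0 0 0 0 0.0139 0; 0 0 0 0 0.0139 0; 0 0 0 0 0.0139 0; 0 0 0 0 0.0139 0; 0 0 0 0 0 0"}}

```text
time_s: 31.45
position: [0.5019, -0.2957, 0.2738]
tcp_rot: [[0.246, 0.969, -0.006], [0.969, -0.246, 0.0], [-0.001, -0.006, -1.0]]
force: [-0.1, -0.9, -3.0]
opening: 0.39
grasp_force: 30.0
```

```bash
python3 -c "
from h import *
show(); weigh(14); show()
"
```

```text
t 31.45 g [ 0.502  -0.2957  0.2925] psi -14.2 tilt 0.3 open 0.39 F [-0.13 -0.92 -3.  ] M tool [-0.001 -0.215  0.004] q [-41.  24.  85.  -0.  72. -27.]
F,Mtool,open mean [ 5.700e-02  1.020e-01 -2.823e+00  4.700e-02 -1.010e-01  2.000e-03
  3.890e-01] sem [0.142 0.126 0.149 0.007 0.009 0.007 0.001]
t 32.15 g [ 0.503  -0.2927  0.2925] psi -14.0 tilt 0.4 open 0.39 F [ 0.59  0.84 -2.47] M tool [ 0.058 -0.082  0.015] q [-41.  24.  85.  -0.  72. -27.]
```

Balance point is about 95 mm up from the foot, so this one is heavy end up and needs flipping as well. To the mat.

```bash
python3 -c "
from h import *
plan((.483,-.035,.13,0,-45,10),(.483,-.035,.027,0,-45,5))
"
```

```text
10 x 0.401 -0.101 0.493 0.0014 0.0125 -0.0037
5 x -0.291 0.000 0.291 0.0000 0.0000 0.0000
```

>>> {"method": "apply_moves", "body": {"plan": "0.401 -0.101 0.493 0.0014 0.0125 -0.0037; 0.401 -0.101 0.493 0.0014 0.0125 -0.0037; 0.401 -0.101 0.493 0.0014 0.0125 -0.0037; 0.401 -0.101 0.493 0.0014 0.0125 -0.0037; 0.401 -0.101 0.493 0.0014 0.0125 -0.0037; 0.401 -0.101 0.493 0.0014 0.0125 -0.0037; 0.401 -0.101 0.493 0.0014 0.0125 -0.0037; 0.401 -0.101 0.493 0.0014 0.0125 -0.0037; 0.401 -0.101 0.493 0.0014 0.0125 -0.0037; 0.401 -0.101 0.493 0.0014 0.0125 -0.0037"}}

```text
time_s: 32.98
position: [0.4841, -0.0221, 0.1163]
tcp_rot: [[-0.001, 1.0, 0.004], [0.705, -0.002, 0.709], [0.709, 0.004, -0.705]]
force: [0.0, 0.0, -2.8]
opening: 0.391
grasp_force: 30.0
```

```bash
python3 -c "
from h import *
show(); plan((.483,-.035,.027,0,-45,6))
"
```

```text
t 32.98 g [ 0.484  -0.0354  0.1295] psi -0.1 tilt -45.2 open 0.391 F [ 0.01  0.01 -2.76] M tool [ 0.067 -0.795  0.049] q [-38.  41. 103.  36.  72. -61.]
6 x -0.241 -0.004 0.242 0.0001 -0.0001 0.0000
```

>>> {"method": "apply_moves", "body": {"plan": "-0.241 -0.004 0.242 0 0 0; -0.241 -0.004 0.242 0 0 0; -0.241 -0.004 0.242 0 0 0; -0.241 -0.004 0.242 0 0 0; -0.241 -0.004 0.242 0 0 0; -0.241 -0.004 0.242 0 0 0; 0 0 0 0 0 0"}}

```text
time_s: 33.57
position: [0.4831, -0.0225, 0.0123]
tcp_rot: [[0.002, 1.0, 0.003], [0.706, -0.003, 0.708], [0.708, 0.001, -0.706]]
force: [0.4, 0.5, -2.1]
opening: 0.386
grasp_force: 30.0
```

>>> {"method": "apply_moves", "body": {"plan": "0 0 0 0 0 0; 0 0 0 0 0 0; 0 0 0 0 0 0; 0 0 0 0 0 0; 0 0 -0.3 0 0 0; 0 0 -0.6 0 0 0; 0 0 -0.6 0 0 0; 0 0 -0.6 0 0 0", "gripper": 0.3}}

```text
time_s: 34.23
position: [0.4816, -0.0962, 0.0903]
tcp_rot: [[0.0, 1.0, 0.002], [0.705, -0.002, 0.709], [0.709, 0.001, -0.705]]
force: [0.3, 0.1, 0.1]
opening: 0.651
grasp_force: 0.0
```

>>> {"method": "apply_moves", "body": {"plan": "0.206 0 -0.023 0 -0.0125 0; 0.206 0 -0.023 0 -0.0125 0; 0.206 0 -0.023 0 -0.0125 0; 0.206 0 -0.023 0 -0.0125 0; 0.206 0 -0.023 0 -0.0125 0; 0.206 0 -0.023 0 -0.0125 0; 0.206 0 -0.023 0 -0.0125 0; 0.206 0 -0.023 0 -0.0125 0; 0.206 0 -0.023 0 -0.0125 0; 0.206 0 -0.023 0 -0.0125 0"}}

```text
time_s: 35.07
position: [0.482, -0.009, 0.1428]
tcp_rot: [[0.003, 1.0, 0.004], [1.0, -0.003, -0.001], [-0.001, 0.004, -1.0]]
force: [-0.3, 0.2, -0.2]
opening: 0.651
grasp_force: 0.0
```

```bash
cat >> h.py <<'E'
def ends():
    """ends of the lying float along image columns (tool down, psi 0, over the mat)"""
    c=cam('wrist'); im=capture('wrist'); h=cv2.cvtColor(im,cv2.COLOR_RGB2HSV)
    m=((h[...,2]>85)&(h[...,1]<80)).astype(np.uint8); m[262:]=0; m=cv2.morphologyEx(m,cv2.MORPH_OPEN,np.ones((9,9)))
    n,l,s,ce=cv2.connectedComponentsWithStats(m)
    i=1+np.argmax([s[k,4] if 200<ce[k][0]<310 else 0 for k in range(1,n)]); x,y,w,hh,_=s[i]; print('bbox',x,y,w,hh)
    print(p2w(c,[[x,y],[x+w,y],[x,y+hh],[x+w,y+hh]],.038).round(4).tolist())
E
python3 -c "
from h import *
show(); ends(); plan((.484,.013,.13,0,45,10),(.484,.013,.026,0,45,5))
c=cam('wrist'); print('exp',w2p(c,[[.484,.063,.038],[.484,-.077,.038]]).round(0).tolist())
"
```

```text
t 35.07 g [ 0.482  -0.009   0.1615] psi -0.2 tilt 0.2 open 0.651 F [-0.28  0.21 -0.24] M tool [ 0.077 -0.1    0.008] q [-14.  26. 107.  -0.  46. -14.]
bbox 168 84 179 178
[[0.4149, 0.0828, 0.038], [0.5574, 0.0823, 0.038], [0.4021, -0.0749, 0.038], [0.5701, -0.076, 0.038]]
10 x 0.028 0.006 0.047 0.0000 -0.0125 -0.0000
5 x 0.294 0.000 0.294 0.0000 0.0000 0.0000
exp [[257.0, 114.0], [256.0, 267.0]]
```

```bash
python3 -c "
from h import *
im=capture('wrist').astype(int).mean(2)
print('col',im[90:284:4,246:266].mean(1).round(0).astype(int).tolist())
print('row150',im[150,200:310:4].round(0).astype(int).tolist())
"
```

```text
col [55, 56, 58, 60, 61, 68, 125, 129, 132, 212, 212, 212, 212, 212, 213, 213, 213, 214, 214, 215, 216, 216, 217, 217, 218, 219, 220, 242, 247, 255, 255, 255, 255, 255, 255, 255, 255, 255, 255, 255, 255, 255, 253, 208, 200, 165, 141, 141, 139]
row150 [67, 67, 68, 70, 69, 74, 76, 79, 79, 196, 213, 213, 213, 213, 213, 213, 213, 213, 211, 96, 84, 80, 79, 77, 73, 70, 67, 65]
```

>>> {"method": "apply_moves", "body": {"plan": "0.028 0.003 0.047 0 -0.0125 0; 0.028 0.003 0.047 0 -0.0125 0; 0.028 0.003 0.047 0 -0.0125 0; 0.028 0.003 0.047 0 -0.0125 0; 0.028 0.003 0.047 0 -0.0125 0; 0.028 0.003 0.047 0 -0.0125 0; 0.028 0.003 0.047 0 -0.0125 0; 0.028 0.003 0.047 0 -0.0125 0; 0.028 0.003 0.047 0 -0.0125 0; 0.028 0.003 0.047 0 -0.0125 0"}}

```text
time_s: 36.0
position: [0.4837, -0.0053, 0.1154]
tcp_rot: [[0.004, 1.0, -0.002], [0.707, -0.004, -0.707], [-0.707, 0.001, -0.707]]
force: [-0.1, -0.3, 0.0]
opening: 0.649
grasp_force: 0.0
```

```bash
python3 -c "
from h import *
show(); plan((.483,.0145,.026,0,45,5))
"
```

```text
t 36.0 g [0.4837 0.0079 0.1286] psi -0.2 tilt 45.0 open 0.649 F [-0.12 -0.34  0.01] M tool [ 0.07   0.41  -0.069] q [ 11.  41. 104. -53.  60.  50.]
5 x 0.309 -0.003 0.272 -0.0001 0.0000 -0.0001
```

>>> {"method": "apply_moves", "body": {"plan": "0.309 -0.003 0.272 0 0 0; 0.309 -0.003 0.272 0 0 0; 0.309 -0.003 0.272 0 0 0; 0.309 -0.003 0.272 0 0 0; 0.309 -0.003 0.272 0 0 0; 0 0 0 0 0 0"}}

```text
time_s: 36.5
position: [0.4827, 0.0005, 0.0114]
tcp_rot: [[0.0, 1.0, -0.004], [0.706, -0.003, -0.708], [-0.708, -0.003, -0.706]]
force: [0.4, -1.9, 2.1]
opening: 0.649
grasp_force: 0.9
```

>>> {"method": "apply_moves", "body": {"plan": "0 0 0 0 0 0; 0 0 0 0 0 0; 0 0 0 0 0 0; 0 0 0 0 0 0; -0.2 0 -0.2 0 0 0; -0.4 0 -0.4 0 0 0; -0.5 0 -0.5 0 0 0; -0.5 0 -0.5 0 0 0; -0.5 0 -0.5 0 0 0; -0.5 0 -0.5 0 0 0", "gripper": -1}}

```text
time_s: 37.33
position: [0.4819, 0.0021, 0.1972]
tcp_rot: [[0.002, 1.0, -0.002], [0.711, -0.003, -0.703], [-0.703, 0.0, -0.711]]
force: [0.9, -0.1, -2.7]
opening: 0.389
grasp_force: 30.0
```

>>> {"method": "apply_moves", "body": {"plan": "0.074 0.041 -0.123 -0.0008 0.0139 -0.0021; 0.074 0.041 -0.123 -0.0008 0.0139 -0.0021; 0.074 0.041 -0.123 -0.0008 0.0139 -0.0021; 0.074 0.041 -0.123 -0.0008 0.0139 -0.0021; 0.074 0.041 -0.123 -0.0008 0.0139 -0.0021; 0.074 0.041 -0.123 -0.0008 0.0139 -0.0021; 0.074 0.041 -0.123 -0.0008 0.0139 -0.0021; 0.074 0.041 -0.123 -0.0008 0.0139 -0.0021; 0.074 0.041 -0.123 -0.0008 0.0139 -0.0021"}}

```text
time_s: 38.08
position: [0.4982, 0.0554, 0.2319]
tcp_rot: [[-0.122, 0.993, -0.002], [0.992, 0.122, 0.009], [0.01, -0.001, -1.0]]
force: [-0.7, 0.6, -3.0]
opening: 0.385
grasp_force: 30.0
```

```bash
python3 -c "
from h import *
show(); weigh(8); plan((.46,.06,.25,14,-45,9),(.4028,.2321,.2,14,-45,7))
"
```

```text
t 38.08 g [0.4982 0.0552 0.2506] psi 7.0 tilt -0.6 open 0.385 F [-0.69  0.59 -3.05] M tool [ 0.069 -0.031  0.034] q [ -7.  20.  99.   1.  61. -14.]
F,Mtool,open mean [-0.145 -0.294 -2.869  0.033 -0.046 -0.024  0.39 ] sem [0.197 0.334 0.254 0.016 0.047 0.007 0.001]
9 x 0.056 -0.084 0.007 0.0008 0.0138 -0.0021
7 x 0.264 -0.040 0.466 0.0000 0.0000 0.0000
```

```bash
python3 -c "
from h import *
weigh(12)
"
```

```text
F,Mtool,open mean [-0.106  0.089 -2.722  0.044  0.012  0.003  0.389] sem [0.109 0.117 0.124 0.01  0.01  0.009 0.001]
```

The balance confirms the heavy end is now low. On to cell 6.

>>> {"method": "apply_moves", "body": {"plan": "0.056 -0.084 0.007 0.0008 0.0138 -0.0021; 0.056 -0.084 0.007 0.0008 0.0138 -0.0021; 0.056 -0.084 0.007 0.0008 0.0138 -0.0021; 0.056 -0.084 0.007 0.0008 0.0138 -0.0021; 0.056 -0.084 0.007 0.0008 0.0138 -0.0021; 0.056 -0.084 0.007 0.0008 0.0138 -0.0021; 0.056 -0.084 0.007 0.0008 0.0138 -0.0021; 0.056 -0.084 0.007 0.0008 0.0138 -0.0021; 0.056 -0.084 0.007 0.0008 0.0138 -0.0021"}}

```text
time_s: 39.83
position: [0.4584, 0.0708, 0.2373]
tcp_rot: [[-0.175, 0.97, -0.169], [0.684, 0.243, 0.687], [0.708, 0.004, -0.706]]
force: [-0.1, 0.1, -2.5]
opening: 0.387
grasp_force: 30.0
```

```bash
python3 -c "
from h import *
show(); plan((.4028,.2321,.2,14,-45,7)); 
c=cam('top'); im=capture('top'); cv2.imwrite('pics/top4.png',cv2.resize(im[160:300,80:360],(800,400))[:,:,::-1])
"
```

```text
t 39.83 g [0.4615 0.0579 0.2505] psi 14.0 tilt -45.1 open 0.387 F [-0.08  0.15 -2.46] M tool [ 0.    -0.761  0.044] q [-27.  29. 100.  32.  85. -54.]
7 x 0.268 -0.043 0.472 0.0001 -0.0000 0.0001
```

View pics/top4.png

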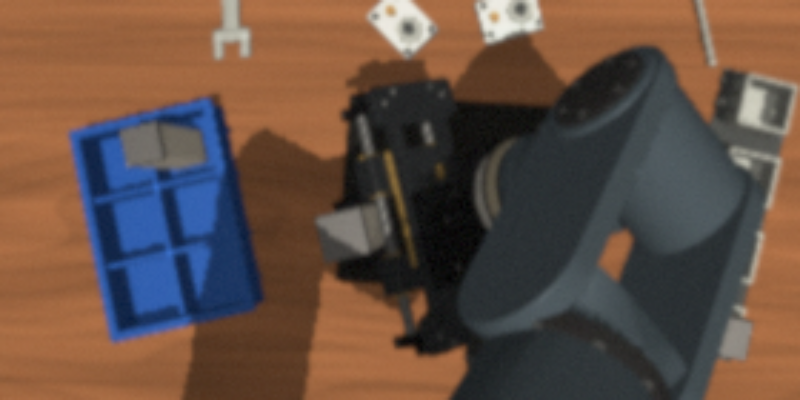

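The crate hasn't moved (corners match) and the first float stands in cell 4. The second is in the grip at (345,230).

>>> {"method": "apply_moves", "body": {"plan": "0.268 -0.043 0.472 0 0 0; 0.268 -0.043 0.472 0 0 0; 0.268 -0.043 0.472 0 0 0; 0.268 -0.043 0.472 0 0 0; 0.268 -0.043 0.472 0 0 0; 0.268 -0.043 0.472 0 0 0; 0.268 -0.043 0.472 0 0 0; 0 0 0 0 0 0; 0 0 0 0 0 0"}}

```text
time_s: 40.63
position: [0.398, 0.2467, 0.1865]
tcp_rot: [[-0.176, 0.969, -0.172], [0.686, 0.246, 0.684], [0.706, 0.002, -0.709]]
force: [-0.2, 0.4, -2.2]
opening: 0.386
grasp_force: 30.0
```

```bash
python3 -c "
from h import *
show(); plan((.4028,.2321,.098,14,-45,7)); 
"
```

```text
t 40.63 g [0.4012 0.2339 0.1998] psi 14.2 tilt -44.9 open 0.386 F [-0.23  0.39 -2.23] M tool [ 0.015 -0.788  0.055] q [ -9.  30. 113.  45.  67. -53.]
7 x -0.209 0.003 0.202 -0.0000 0.0000 0.0001
```

>>> {"method": "apply_moves", "body": {"plan": "-0.209 0.003 0.202 0 0 0; -0.209 0.003 0.202 0 0 0; -0.209 0.003 0.202 0 0 0; -0.209 0.003 0.202 0 0 0; -0.209 0.003 0.202 0 0 0; -0.209 0.003 0.202 0 0 0; -0.15 0.003 0.15 0 0 0; 0 0 0 0 0 0; 0 0 0 0 0 0"}}

```text
time_s: 41.38
position: [0.4013, 0.2443, 0.0889]
tcp_rot: [[-0.173, 0.97, -0.169], [0.686, 0.242, 0.687], [0.707, 0.002, -0.707]]
force: [0.7, 0.0, -2.9]
opening: 0.391
grasp_force: 30.0
```

```bash
python3 -c "
from h import *
show(); plan((.4028,.2321,.097,14,-45,3)); 
"
```

```text
t 41.38 g [0.4044 0.2315 0.1021] psi 14.0 tilt -45.0 open 0.391 F [ 0.72  0.03 -2.93] M tool [ 0.023 -0.78   0.026] q [-10.  42. 115.  50.  57. -65.]
3 x -0.019 -0.010 0.029 0.0001 -0.0000 0.0001
```

>>> {"method": "apply_moves", "body": {"plan": "-0.025 -0.01 0.029 0 0 0; -0.025 -0.01 0.029 0 0 0; -0.02 0 0.02 0 0 0; 0 0 0 0 0 0; 0 0 0 0 0 0"}}

```text
time_s: 41.8
position: [0.3994, 0.2449, 0.084]
tcp_rot: [[-0.173, 0.97, -0.17], [0.685, 0.243, 0.687], [0.707, 0.003, -0.707]]
force: [-0.1, -0.1, -3.4]
opening: 0.389
grasp_force: 30.0
```

>>> {"method": "apply_moves", "body": {"plan": "0 0 0 0 0 0; 0 0 0 0 0 0; 0 0 0 0 0 0; 0 0 0 0 0 0; 0 0 -0.2 0 0 0; 0 0 -0.4 0 0 0; 0 0 -0.6 0 0 0; 0 0 -0.6 0 0 0; 0 0 -0.7 0 0 0; 0 0 -0.7 0 0 0", "gripper": 0.2}}

```text
time_s: 42.63
position: [0.426, 0.1337, 0.1984]
tcp_rot: [[-0.172, 0.97, -0.171], [0.685, 0.243, 0.686], [0.707, 0.001, -0.707]]
force: [1.4, -0.7, 0.1]
opening: 0.598
grasp_force: 0.0
```

```bash
python3 -c "
from h import *
show()
im=capture('wrist'); t=capture('top')
o=np.zeros((384,800,3),np.uint8); o[:,:512]=im; o[:,512:]=cv2.resize(t[160:300,300:405],(288,384)); cv2.imwrite('pics/w7.png',o[:,:,::-1])
plan((.42,.0,.26,0,0,12),(.3646,-.2457,.22,-14.2,0,9))
"
```

```text
t 42.63 g [0.4292 0.1208 0.2116] psi 14.0 tilt -45.0 open 0.598 F [ 1.44 -0.7   0.13] M tool [-0.054 -0.525  0.099] q [-22.  30. 108.  36.  76. -56.]
12 x -0.172 -0.048 -0.155 -0.0011 -0.0103 0.0031
9 x -0.558 -0.063 0.089 0.0000 0.0000 0.0044
```

View pics/w7.png

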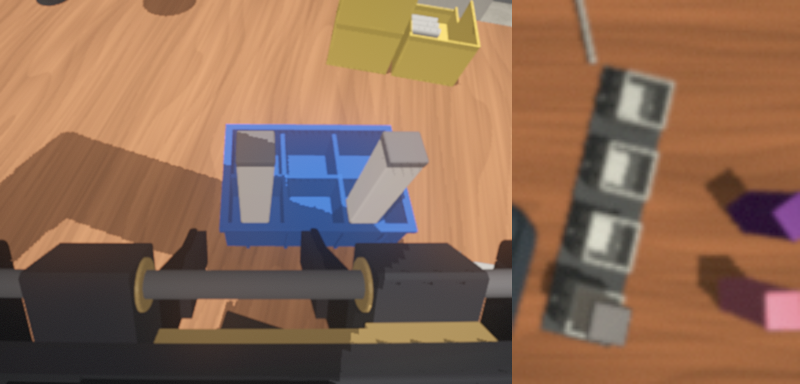

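Both floats stand upright in the crate, at (255,175) and (390,175). The last one is unmoved in the rack.

>>> {"method": "apply_moves", "body": {"plan": "-0.172 -0.048 -0.155 -0.0011 -0.0103 0.0031; -0.172 -0.048 -0.155 -0.0011 -0.0103 0.0031; -0.172 -0.048 -0.155 -0.0011 -0.0103 0.0031; -0.172 -0.048 -0.155 -0.0011 -0.0103 0.0031; -0.172 -0.048 -0.155 -0.0011 -0.0103 0.0031; -0.172 -0.048 -0.155 -0.0011 -0.0103 0.0031", "gripper": 0.3}}

```text
time_s: 43.23
position: [0.4249, 0.0648, 0.2045]
tcp_rot: [[-0.103, 0.992, -0.075], [0.918, 0.124, 0.377], [0.383, -0.03, -0.923]]
force: [0.7, 0.9, -0.7]
opening: 0.651
grasp_force: 0.0
```

>>> {"method": "apply_moves", "body": {"plan": "-0.172 -0.048 -0.155 -0.0011 -0.0103 0.0031; -0.172 -0.048 -0.155 -0.0011 -0.0103 0.0031; -0.172 -0.048 -0.155 -0.0011 -0.0103 0.0031; -0.172 -0.048 -0.155 -0.0011 -0.0103 0.0031; -0.172 -0.048 -0.155 -0.0011 -0.0103 0.0031; -0.172 -0.048 -0.155 -0.0011 -0.0103 0.0031"}}

```text
time_s: 43.73
position: [0.4158, 0.0036, 0.2381]
tcp_rot: [[-0.003, 1.0, -0.012], [1.0, 0.003, 0.002], [0.002, -0.012, -1.0]]
force: [-0.0, -0.2, -0.7]
opening: 0.649
grasp_force: 0.0
```

>>> {"method": "apply_moves", "body": {"plan": "-0.558 -0.063 0.089 0 0 0.0044; -0.558 -0.063 0.089 0 0 0.0044; -0.558 -0.063 0.089 0 0 0.0044; -0.558 -0.063 0.089 0 0 0.0044; -0.558 -0.063 0.089 0 0 0.0044; -0.558 -0.063 0.089 0 0 0.0044; -0.558 -0.063 0.089 0 0 0.0044; -0.558 -0.063 0.089 0 0 0.0044; -0.558 -0.063 0.089 0 0 0.0044; 0 0 0 0 0 0"}}

```text
time_s: 44.57
position: [0.3607, -0.2458, 0.1967]
tcp_rot: [[0.247, 0.969, -0.012], [0.969, -0.247, 0.003], [0.0, -0.012, -1.0]]
force: [-0.8, 0.4, 0.1]
opening: 0.647
grasp_force: 0.0
```

```bash
python3 -c "
from h import *
show(); plan((.3655,-.2455,.22,-14.2,45,9))
"
```

```text
t 44.57 g [ 0.3609 -0.2459  0.2154] psi -14.3 tilt -0.7 open 0.647 F [-0.84  0.41  0.1 ] M tool [ 0.002 -0.094  0.044] q [-49.  18. 109.  -0.  53. -34.]
9 x -0.033 0.010 -0.012 -0.0002 -0.0139 0.0001
```

>>> {"method": "apply_moves", "body": {"plan": "-0.033 0.01 -0.012 -0.0002 -0.0139 0; -0.033 0.01 -0.012 -0.0002 -0.0139 0; -0.033 0.01 -0.012 -0.0002 -0.0139 0; -0.033 0.01 -0.012 -0.0002 -0.0139 0; -0.033 0.01 -0.012 -0.0002 -0.0139 0; -0.033 0.01 -0.012 -0.0002 -0.0139 0; -0.033 0.01 -0.012 -0.0002 -0.0139 0; -0.033 0.01 -0.012 -0.0002 -0.0139 0; -0.033 0.01 -0.012 -0.0002 -0.0139 0; 0 0 0 0 0 0"}}

```text
time_s: 45.4
position: [0.3625, -0.252, 0.2056]
tcp_rot: [[0.161, 0.972, -0.171], [0.689, -0.234, -0.686], [-0.707, -0.007, -0.708]]
force: [-0.7, 0.5, -0.3]
opening: 0.653
grasp_force: 0.0
```

```bash
python3 -c "
from h import *
show(); plan((.3655,-.2455,.103,-14.2,45,6))
c=cam('wrist'); im=capture('wrist').astype(int).mean(2); print(w2p(c,[[.3655,-.2455,.148],[.3655,-.2455,.12]]).round(0).tolist())
r=int(w2p(c,[.3655,-.2455,.12])[0,1]); print(im[r,190:330:5].round(0).astype(int).tolist())
"
```

```text
t 45.4 g [ 0.3657 -0.2392  0.2189] psi -13.5 tilt 45.0 open 0.653 F [-0.68  0.53 -0.28] M tool [ 0.016  0.38  -0.035] q [-21.  26. 117. -63.  52.  40.]
6 x 0.258 0.006 0.288 0.0001 -0.0000 0.0004
[[257.0, 156.0], [257.0, 122.0]]
[152, 143, 145, 146, 144, 143, 136, 135, 161, 173, 173, 173, 173, 173, 172, 172, 172, 172, 172, 123, 97, 111, 129, 127, 93, 96, 96, 99]
```

>>> {"method": "apply_moves", "body": {"plan": "0.258 0.006 0.288 0 0 0; 0.258 0.006 0.288 0 0 0; 0.258 0.006 0.288 0 0 0; 0.258 0.006 0.288 0 0 0; 0.258 0.006 0.288 0 0 0; 0.258 0.006 0.288 0 0 0; 0 0 0 0 0 0"}}

```text
time_s: 46.03
position: [0.3624, -0.2612, 0.0893]
tcp_rot: [[0.167, 0.971, -0.173], [0.69, -0.24, -0.683], [-0.704, -0.006, -0.71]]
force: [0.3, 0.6, -0.4]
opening: 0.649
grasp_force: 0.0
```

>>> {"method": "apply_moves", "body": {"plan": "0 0 0 0 0 0; 0 0 0 0 0 0; 0 0 0 0 0 0; 0 0 0 0 0 0; 0 0 0 0 0 0", "gripper": -1}}

```text
time_s: 46.45
position: [0.3637, -0.2614, 0.0928]
tcp_rot: [[0.169, 0.971, -0.169], [0.687, -0.239, -0.687], [-0.707, 0.0, -0.707]]
force: [0.6, 0.4, 3.1]
opening: 0.389
grasp_force: 30.0
```

>>> {"method": "apply_moves", "body": {"plan": "-0.28 0 -0.28 0 0 0; -0.28 0 -0.28 0 0 0; -0.28 0 -0.28 0 0 0; -0.28 0 -0.28 0 0 0; -0.28 0 -0.28 0 0 0; -0.28 0 -0.28 0 0 0; -0.28 0 -0.28 0 0 0; -0.28 0 -0.28 0 0 0; -0.28 0 -0.28 0 0 0"}}

```text
time_s: 47.2
position: [0.363, -0.2606, 0.2705]
tcp_rot: [[0.168, 0.971, -0.17], [0.689, -0.239, -0.684], [-0.705, -0.002, -0.709]]
force: [1.4, -0.8, -2.2]
opening: 0.388
grasp_force: 30.0
```

>>> {"method": "apply_moves", "body": {"plan": "0 0.02 -0.1 0 0.0139 0; 0 0.02 0 0 0.0139 0; 0 0.02 0 0 0.0139 0; 0 0.02 0 0 0.0139 0; 0 0.02 0 0 0.0139 0; 0 0.02 0 0 0.0139 0; 0 0.02 0 0 0.0139 0; 0 0.02 0 0 0.0139 0; 0 0.02 0 0 0.0139 0; 0 0 0 0 0 0"}}

```text
time_s: 48.03
position: [0.373, -0.2627, 0.2737]
tcp_rot: [[0.242, 0.97, 0.0], [0.97, -0.242, 0.002], [0.002, 0.0, -1.0]]
force: [-0.0, -0.7, -2.2]
opening: 0.391
grasp_force: 30.0
```

>>> {"method": "apply_moves", "body": {"plan": "0 0 0 0 0 0; 0 0 0 0 0 0; 0 0 0 0 0 0; 0 0 0 0 0 0; 0 0 0 0 0 0"}}

```text
time_s: 48.45
position: [0.3734, -0.2591, 0.2733]
tcp_rot: [[0.237, 0.972, -0.002], [0.972, -0.237, 0.002], [0.001, -0.002, -1.0]]
force: [-0.1, 0.6, -3.2]
opening: 0.389
grasp_force: 30.0
```

```bash
python3 -c "
from h import *
show(); weigh(12); show()
"
```

```text
t 48.45 g [ 0.3734 -0.2592  0.292 ] psi -13.7 tilt -0.1 open 0.389 F [-0.13  0.6  -3.18] M tool [ 0.02  -0.2   -0.027] q [-49.  13. 102.  -0.  65. -35.]
F,Mtool,open mean [ 0.008 -0.153 -3.143  0.058 -0.193 -0.016  0.39 ] sem [0.112 0.133 0.166 0.01  0.009 0.007 0.001]
t 49.05 g [ 0.3733 -0.2602  0.2921] psi -13.8 tilt -0.1 open 0.393 F [ 0.05 -0.42 -2.46] M tool [ 0.095 -0.195  0.024] q [-49.  13. 102.   0.  65. -35.]
```

Diff about -0.10 N·m puts the balance point well below mid-length, so the heavy end is already down. Straight to cell 2 with the tilt restored, wrist on the outer side.

```bash
python3 -c "
from h import *
plan((.42,.0,.30,0,20,9),(.4501,.3109,.25,14,45,10))
"
```

```text
9 x 0.567 0.028 -0.109 -0.0008 -0.0062 -0.0042
10 x 0.565 0.132 -0.234 -0.0021 -0.0069 -0.0033
```

>>> {"method": "apply_moves", "body": {"plan": "0.567 0.028 -0.109 -0.0008 -0.0062 -0.0042; 0.567 0.028 -0.109 -0.0008 -0.0062 -0.0042; 0.567 0.028 -0.109 -0.0008 -0.0062 -0.0042; 0.567 0.028 -0.109 -0.0008 -0.0062 -0.0042; 0.567 0.028 -0.109 -0.0008 -0.0062 -0.0042; 0.567 0.028 -0.109 -0.0008 -0.0062 -0.0042; 0.567 0.028 -0.109 -0.0008 -0.0062 -0.0042; 0.567 0.028 -0.109 -0.0008 -0.0062 -0.0042; 0.567 0.028 -0.109 -0.0008 -0.0062 -0.0042"}}

```text
time_s: 49.8
position: [0.4206, -0.0048, 0.2829]
tcp_rot: [[0.001, 1.0, 0.004], [0.939, 0.0, -0.345], [-0.345, 0.004, -0.939]]
force: [-0.1, -0.5, -3.6]
opening: 0.392
grasp_force: 30.0
```

>>> {"method": "apply_moves", "body": {"plan": "0.565 0.132 -0.234 -0.0021 -0.0069 -0.0033; 0.565 0.132 -0.234 -0.0021 -0.0069 -0.0033; 0.565 0.132 -0.234 -0.0021 -0.0069 -0.0033; 0.565 0.132 -0.234 -0.0021 -0.0069 -0.0033; 0.565 0.132 -0.234 -0.0021 -0.0069 -0.0033; 0.565 0.132 -0.234 -0.0021 -0.0069 -0.0033; 0.565 0.132 -0.234 -0.0021 -0.0069 -0.0033; 0.565 0.132 -0.234 -0.0021 -0.0069 -0.0033; 0.565 0.132 -0.234 -0.0021 -0.0069 -0.0033; 0.565 0.132 -0.234 -0.0021 -0.0069 -0.0033"}}

```text
time_s: 50.63
position: [0.4541, 0.3006, 0.2358]
tcp_rot: [[-0.169, 0.97, 0.173], [0.686, 0.242, -0.686], [-0.708, 0.002, -0.706]]
force: [1.7, -0.3, -2.5]
opening: 0.387
grasp_force: 30.0
```

```bash
python3 -c "
from h import *
show(); c=cam('wrist'); a=capture('wrist'); s=capture('scene')
print(w2p(c,[[.4501,.3109,.005],[.5289,.2637,.145],[.4028,.2321,.145]]).round(0).tolist())
o=np.zeros((384,800,3),np.uint8); o[:,:512]=a; o[:,512:]=cv2.resize(s[60:204,280:388],(288,384)); cv2.imwrite('pics/w8.png',o[:,:,::-1])
plan((.4501,.3109,.112,14,45,8))
"
```

```text
t 50.63 g [0.4508 0.3135 0.249 ] psi 14.0 tilt 45.1 open 0.387 F [ 1.69 -0.28 -2.52] M tool [-0.017  0.694  0.007] q [ 42.  37.  82. -39.  87.  40.]
[[251.0, -7.0], [328.0, 165.0], [175.0, 166.0]]
8 x 0.225 -0.001 0.244 0.0000 -0.0000 0.0001
```

View pics/w8.png

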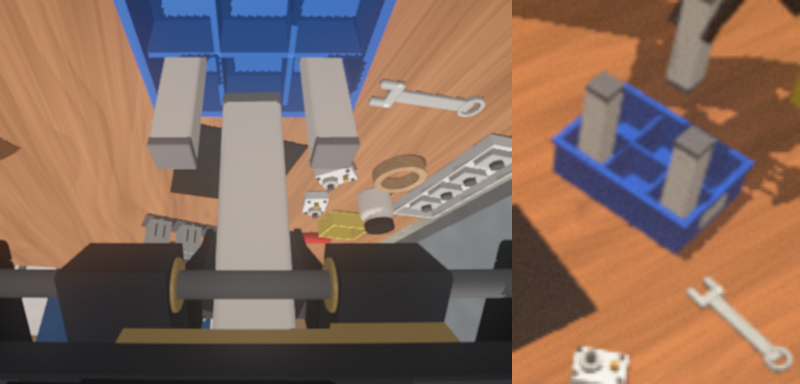

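Cells 4 and 6 hold upright floats, and the third hangs vertical over the empty far row. I'll lower it into cell 2.

>>> {"method": "apply_moves", "body": {"plan": "0.225 0 0.244 0 0 0; 0.225 0 0.244 0 0 0; 0.225 0 0.244 0 0 0; 0.225 0 0.244 0 0 0; 0.225 0 0.244 0 0 0; 0.225 0 0.244 0 0 0; 0.225 0 0.244 0 0 0; 0.225 0 0.244 0 0 0; 0 0 0 0 0 0; 0 0 0 0 0 0"}}

```text
time_s: 51.57
position: [0.455, 0.2922, 0.1028]
tcp_rot: [[-0.171, 0.971, 0.17], [0.684, 0.241, -0.689], [-0.709, -0.001, -0.705]]
force: [0.9, 0.1, -2.5]
opening: 0.393
grasp_force: 30.0
```

```bash
python3 -c "
from h import *
show(); plan((.4501,.3109,.1045,14,45,3))
"
```

```text
t 51.57 g [0.4518 0.305  0.116 ] psi 13.9 tilt 45.2 open 0.393 F [ 0.91  0.1  -2.53] M tool [ 0.037  0.652 -0.016] q [ 41.  47.  87. -41.  75.  49.]
3 x 0.084 -0.002 0.025 -0.0001 0.0002 -0.0000
```

>>> {"method": "apply_moves", "body": {"plan": "0.084 -0.002 0.025 0 0 0; 0.084 -0.002 0.025 0 0 0; 0.084 -0.002 0.025 0 0 0; 0 0 0 0 0 0; 0 0 0 0 0 0; 0 0 0 0 0 0"}}

```text
time_s: 52.07
position: [0.4537, 0.2989, 0.0926]
tcp_rot: [[-0.169, 0.97, 0.172], [0.686, 0.241, -0.687], [-0.708, 0.002, -0.706]]
force: [-0.3, 0.3, -1.9]
opening: 0.391
grasp_force: 30.0
```

```bash
python3 -c "
from h import *
show(); plan((.4501,.3109,.103,14,45,3))
"
```

```text
t 52.07 g [0.4504 0.3118 0.1058] psi 14.0 tilt 45.1 open 0.391 F [-0.29  0.28 -1.87] M tool [ 0.024  0.725 -0.036] q [ 42.  48.  86. -40.  75.  49.]
3 x 0.010 -0.004 0.017 0.0000 0.0001 -0.0001
```

>>> {"method": "apply_moves", "body": {"plan": "0.015 0 0.015 0 0 0; 0.015 0 0.015 0 0 0; 0 0 0 0 0 0; 0 0 0 0 0 0"}}

```text
time_s: 52.4
position: [0.4536, 0.2986, 0.0902]
tcp_rot: [[-0.169, 0.971, 0.171], [0.685, 0.241, -0.687], [-0.708, 0.001, -0.706]]
force: [-0.9, -0.4, -2.4]
opening: 0.387
grasp_force: 30.0
```

>>> {"method": "apply_moves", "body": {"plan": "0 0 0 0 0 0; 0 0 0 0 0 0; 0 0 0 0 0 0; 0 0 0 0 0 0; 0 0 -0.2 0 0 0; 0 0 -0.4 0 0 0; 0 0 -0.6 0 0 0; 0 0 -0.6 0 0 0; 0 0 -0.7 0 0 0; 0 0 -0.7 0 0 0", "gripper": 0.15}}

```text
time_s: 53.23
position: [0.4254, 0.4098, 0.2049]
tcp_rot: [[-0.17, 0.971, 0.171], [0.685, 0.241, -0.687], [-0.708, 0.001, -0.706]]
force: [0.6, 0.2, -0.5]
opening: 0.573
grasp_force: 0.0
```

>>> {"method": "apply_moves", "body": {"plan": "-0.3 0 -0.3 0 0 0; -0.3 0 -0.3 0 0 0; -0.3 0 -0.3 0 0 0; -0.3 0 -0.3 0 0 0; 0 0 0 0 0 0; 0 0 0 0 0 0"}}

```text
time_s: 53.73
position: [0.426, 0.4096, 0.2897]
tcp_rot: [[-0.168, 0.97, 0.173], [0.688, 0.241, -0.685], [-0.706, 0.004, -0.708]]
force: [0.2, 0.1, -0.3]
opening: 0.576
grasp_force: 0.0
```

```bash
python3 -c "
from h import *
show(); a=capture('wrist'); s=capture('scene')
o=np.zeros((400,800,3),np.uint8); o[:300,:400]=cv2.resize(a,(400,300)); o[:,400:]=cv2.resize(s[60:200,260:400],(400,400)); cv2.imwrite('pics/w9.png',o[:,:,::-1])
"
```

```text
t 53.73 g [0.4228 0.4224 0.3029] psi 14.0 tilt 44.9 open 0.576 F [ 0.24  0.05 -0.33] M tool [ 0.042  0.433 -0.087] q [ 50.  39.  68. -36. 101.  38.]
```

View pics/w9.png

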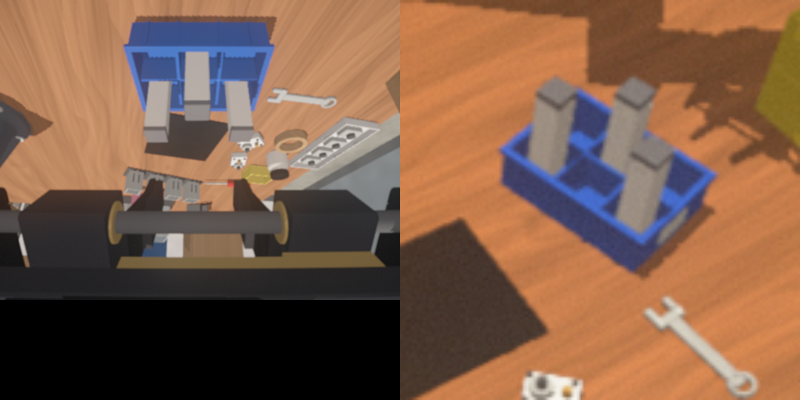

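All three floats stand upright in cells 2, 4 and 6, and the rack is empty.

```bash
python3 -c "
from rig import bot
print(bot.hand_in())
"
```

```text
the job is handed in; nothing more can be done
None
```

I handed the job in with all three floats that were in the rack (the fourth cup was empty from the start) upright in crate cells 2, 4 and 6, heavy end down by balance readings: two were flipped on the mat and the third was already right; the hand-in gave no verdict.

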